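# Load the heel press

### The job

Draw the jig tray of the heel press fully out by its red pull, lift every heel block out of the blue bin and seat each in a pocket of the tray of its own, rubber up, flat and fully home, round end to the round end of the pocket. With all of them seated, push the tray fully home under the press, and only then swing the clamp lever on top over, away from the robot, to its stop. Leave the glue tin, hammer and shoe brush where they are.

Things in the scene. Friction and masses are not known exactly. Their poses are not given: they have to be found in the camera images.
- heel0: shoe heel block, D-shaped seen from above: 64 mm long (x), 54 mm wide (y), 48 mm high (z), 150 g; flat end at -x, round end (half circle of radius 27 mm about x = +5 mm) at +x; upright straight sides, red-brown leather with a 10 mm black rubber layer on top. Origin at the centre of its underside, halfway along. Starts upright in the bin. May be absent (2 to 4 are there).
- heel1: shoe heel block, D-shaped seen from above: 64 mm long (x), 54 mm wide (y), 48 mm high (z), 150 g; flat end at -x, round end (half circle of radius 27 mm about x = +5 mm) at +x; upright straight sides, red-brown leather with a 10 mm black rubber layer on top. Origin at the centre of its underside, halfway along. Starts upright in the bin. May be absent (2 to 4 are there).
- heel2: shoe heel block, D-shaped seen from above: 64 mm long (x), 54 mm wide (y), 48 mm high (z), 150 g; flat end at -x, round end (half circle of radius 27 mm about x = +5 mm) at +x; upright straight sides, tan-brown leather with a 10 mm black rubber layer on top. Origin at the centre of its underside, halfway along. Starts upright in the bin. May be absent (2 to 4 are there).
- heel3: shoe heel block, D-shaped seen from above: 64 mm long (x), 54 mm wide (y), 48 mm high (z), 150 g; flat end at -x, round end (half circle of radius 27 mm about x = +5 mm) at +x; upright straight sides, tan-brown leather with a 10 mm black rubber layer on top. Origin at the centre of its underside, halfway along. Starts upright in the bin. May be absent (2 to 4 are there).
- pocket0 (a point): centre of the floor of a D-shaped pocket in the tray (row nearer the robot, on the pull side); moves with the tray. Axes are the tray's: +x to the pocket's round end, away from the robot, +y the way the tray slides in, z up. 2 mm play all round a heel, 10 mm deep, floor 20 mm above the table. A well seated heel has its origin here and its axes along these.
- pocket1 (a point): centre of the floor of a D-shaped pocket in the tray (row nearer the robot, on the press side); moves with the tray. Axes are the tray's: +x to the pocket's round end, away from the robot, +y the way the tray slides in, z up. 2 mm play all round a heel, 10 mm deep, floor 20 mm above the table. A well seated heel has its origin here and its axes along these.
- pocket2 (a point): centre of the floor of a D-shaped pocket in the tray (row farther from the robot, on the pull side); moves with the tray. Axes are the tray's: +x to the pocket's round end, away from the robot, +y the way the tray slides in, z up. 2 mm play all round a heel, 10 mm deep, floor 20 mm above the table. A well seated heel has its origin here and its axes along these.
- pocket3 (a point): centre of the floor of a D-shaped pocket in the tray (row farther from the robot, on the press side); moves with the tray. Axes are the tray's: +x to the pocket's round end, away from the robot, +y the way the tray slides in, z up. 2 mm play all round a heel, 10 mm deep, floor 20 mm above the table. A well seated heel has its origin here and its axes along these.
- pull (a point): middle of the top of the tray's red pull, an upright bar 70 mm long along the tray's x, 18 mm thick along its y, 52 mm tall, its top 72 mm above the table; it stands 150 mm from the tray's centre on the -y side. Axes as the tray's. With the tray home the near face of the press head is 70 mm from the bar's middle along +y.
- tray (a joint): slide of the aluminium-topped tray (200 by 210 mm, top 30 mm above the table, four pockets 85 mm apart along x, 100 mm along y) in m: 0 fully home under the press head, 0.22 fully out. It moves along the tray's -y as it opens; needs about 2 to 5 N, stays where it is left. When fully out the pockets are clear of the press head.
- lever (a joint): clamp lever on top of the press head in rad: 0 leaning 0.5 rad towards the robot (tray's -x), 1.0 leaning 0.5 rad away from it at the far stop; its hinge lies along the tray's y; light friction, it stays where it is left. It lowers the steel clamp plate by 22 mm to just above seated heels; with unseated heels it jams.
- lever_tip (a point): centre of the black ball (26 mm across) on the end of the clamp lever, a steel stick 10 mm thick on a grey block; the ball centre is 90 mm from the hinge and roughly 0.25 m above the table. Its axes turn with the lever.
- bin: blue open box, 230 mm (x) by 300 mm (y), 50 mm high, walls and floor 5 mm, standing still (2.5 kg). Origin at the centre of its underside.
- press: green press, fixed: base 290 mm (x) by 240 mm (y), 12 mm high, two posts at x = -130 and +130 mm and a head 290 mm by 160 mm from 107 to 150 mm above the table. Origin under its centre; axes parallel to the tray's; with the tray home the tray's centre is over it. The tray's rails reach 340 mm out on the -y side.
- glue_tin: yellow tin, 72 mm across, 100 mm high; a bystander. Origin at the centre of its underside.
- hammer: hammer lying on the table; a bystander. Origin under its middle.
- shoe_brush: shoe brush, 160 by 50 by 42 mm, wooden back; a bystander. Origin at the centre of its underside.

How it is judged:
By the outcome, as a careful person would: the job done as asked, in the order asked, and still so for the second after the job is handed in, with the robot touching nothing.
Of heel0, heel1, heel2, heel3 only 2 to 4 are there at a start; the rules pass over those that are not, and their reading is None.
At some moment in a run one of heel0, heel1, heel2, heel3 may be knocked a few centimetres aside while the robot is not near it.
Once in a run the grip may slacken for a moment while it holds something.
It also fails if it takes over 210 s, if anything falls off the work surface, if the arm or the gripper's body presses on something with over 40 N, if the wrist force passes 120 N, or if a joint passes its speed limit or range.

### The arm

A 7-joint arm with a two-finger parallel gripper is mounted at the origin on the work surface. World frame = base frame: x ahead of the robot, y to its left, z up, the work surface at z = 0. Lengths are in m, angles in degrees, forces in N, time in s.
With the tool pointing down it reaches from about 0.425 to 0.95 m from the base axis. Payload 4.7 kg.
Tool frame: the origin (TCP) lies at the very end of the fingers, on their centre line; the grasp point (between the pads) lies 19 mm behind it (grip_depth is the distance from the TCP to the grasp point, in m); y points along the fingers, x is the direction in which the jaws open and shut, and the axes are right-handed (so a half turn about y gives the same grasp; the last joint's range is limited). The gripper opens to 85 mm and grips with 20 to 120 N. Pads are 22 mm wide; open, the fingers measure 114 mm over their backs; the gripper's body (76 mm by 85 mm) begins 54 mm behind the grasp point. The pads swing forward as they close: fully open they stand 13 mm farther back than shut.
Start: joints at [-67.202, 26.849, -2.785, 87.806, 1.381, 65.374, -4.715], TCP at [0.279, 0.614, 0.231] pointing down, gripper open.
Joint ranges: [-148.3, 148.3], [-19.14, 114.17], [-79.39, 73.82], [5.75, 140.21], [-59.74, 239.74], [12.07, 113.84], [-152.46, 152.46]. Speed limits (degrees/s): [147.25, 147.25, 180, 180, 180, 180, 180].

### API

Orientations are given as [roll, pitch, yaw] about the fixed x, y, z axes, in that order (R = Rz(yaw) Ry(pitch) Rx(roll)).
In Python, from cell import * gives the robot as it stands.
- The arm moves only by the tool apply_moves, never from a script. Its argument "plan" is a list of rows, each a list of 2 entries, a list of its own where there are three numbers: the shift along the world's x, y, z in mm, then the turn about the world's z in rad. In form: [[[x, y, z], twist], ...]. A call has 1 to 8 rows; each row is the pose to reach, as a shift and turn from the pose commanded when the call began; what a row does not reach only later rows make up. A row lasts 1/12 s, in which the tool goes at most 41.7 mm and 7.16 degrees, less where a joint would pass 70% of its speed; a pose out of reach is approached as far as the arm can. A call with a gripper value outside its range is refused whole. "fingers" is the closure, from -1 (fully open) to 1 (shut), set as the call begins (left out, the last holds). The fingers move at their own pace and stop on an object; "force" is the grip in N (left out, the last holds). Time passes only in rows, so rows that repeat a pose let the fingers close. It gives the time, the measured TCP pose, the force and the opening at its end, in the units of the state.
- get_obs(): the state, without advancing time (a new reading comes with each control period).
- get_image(name): name is "scene" or "top"; returns a dict with "img" (420x560x3 uint8, blue, green, red), "K" (3x3 intrinsics, pixels), "dist_coeffs" ([k1, k2, p1, p2, k3] as OpenCV has them; the pictures are not rectified), "rvec" (rotation vector, rad) and "tvec" (3), from world to camera coordinates, as OpenCV has them. Camera axes: x right, y down, z forward; pixel columns grow to the right and rows downward; lengths in m; the calibration is good to about 2 mm. A picture is of the moment at which its call begins. There is no depth.
- hand_in(): hands the job in, once; it reports no verdict.
The state is a dict: "clock": time; "q": joint angles; "dq": joint speeds; "joint_torque": joint torques, N m; "position": TCP position; "orientation": TCP orientation; "contact_force": force on the tool from outside, world axes, zero at the start; "wrist_torque": the same for the moment, N m; "opening": finger opening in m.
Only numpy, scipy, OpenCV 4.12 (cv2) and the standard library are available. Lean on these libraries where they do the work, as an engineer would, in place of code of your own. Each camera call takes 0.05 s, during which the arm holds its last target.

## Working session

There is one attempt and no reset: what is moved stays moved. The work goes in short steps, Python scripts to look and compute and a tool call to move; the robot and the scene stay as the last step left them, time stands still between calls to the robot, and variables do not carry over. Pictures are saved under pics/ and viewed, and the job is handed in when it is done.

Besides the shell and the picture viewer there is one more tool, called after "Call:" as name(argument=value, ...), one argument or row to a line, values as JSON. apply_moves: Moves the arm, as the interface text tells. Its arguments: {"type":"object","properties":{"plan":{"type":"array","items":{"type":"array"}},"fingers":{"type":"number"},"force":{"type":"number"}},"required":["plan"]}

```bash
ls; mkdir -p pics
python3 - <<'E'
from cell import *
import cv2
o=get_obs()
for k,v in o.items(): print(k,v)
for n in("scene","top"):
    d=get_image(n); cv2.imwrite(f"pics/{n}0.png",d["img"]); print(n,d["K"],d["dist_coeffs"],d["rvec"],d["tvec"])
E
```

```text
pics
clock 0.0
q [-67.20273881  26.89731343  -2.78280436  87.87315932   1.38126206
  65.37473834  -4.71495595]
dq [ 0.04093086  0.00572967 -0.08583242  0.02012674  0.01361938  0.08141313
  0.01225534]
joint_torque [-1.18200873e-05 -5.10307968e+01 -4.69691225e-02 -2.37710238e+01
  1.06552770e-02  7.68210506e-03 -1.48752383e-05]
position [0.27918241 0.6139245  0.23026542]
orientation [-90.00515282   0.11152919  65.54802205]
contact_force [-0.67530565  0.67679089  0.2120838 ]
wrist_torque [ 0.01663212 -0.00955742 -0.02273951]
opening 0.08538810040673296
scene [[507.44065664   0.         280.65761185]
 [  0.         507.44065664 214.17109488]
 [  0.           0.           1.        ]] [-0.16292952  0.          0.          0.          0.        ] [ 2.28804231  1.74154184 -0.27107477] [-0.1658867  -0.51298172  1.53135567]
top [[465.60186517   0.         275.82933873]
 [  0.         465.60186517 212.59303268]
 [  0.           0.           1.        ]] [-0.09316926  0.          0.          0.          0.        ] [ 2.12272151 -2.13873335  0.20818568] [0.00384666 0.62626905 1.48471306]
```

View pics/scene0.png

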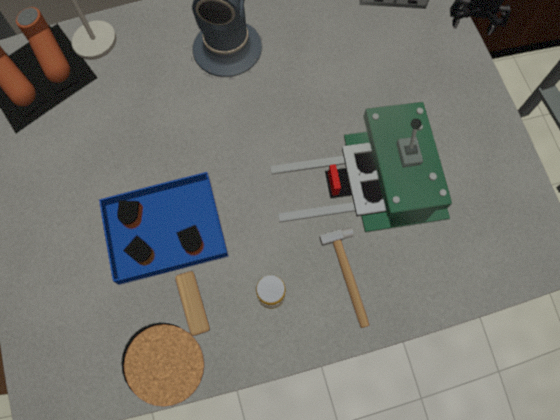

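View pics/top0.png

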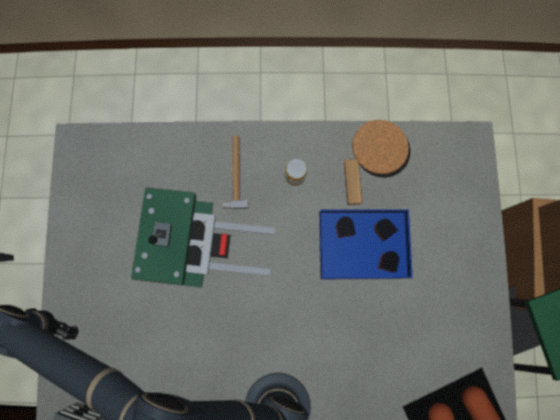

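```bash
cat > h.py <<'E'
from cell import *
import cv2, numpy as np
def cam(n):
    d=get_image(n); d["R"]=cv2.Rodrigues(np.array(d["rvec"]))[0]; d["t"]=np.array(d["tvec"]).ravel()
    d["C"]=-d["R"].T@d["t"]; return d
def ray(d,px):
    p=cv2.undistortPoints(np.array(px,float).reshape(-1,1,2),np.array(d["K"]),np.array(d["dist_coeffs"])).reshape(-1,2)
    return np.c_[p,np.ones(len(p))]@d["R"]
def toz(d,px,z):
    r=ray(d,px); return (d["C"]+r*((z-d["C"][2])/r[:,2])[:,None])
def proj(d,P):
    return cv2.projectPoints(np.array(P,float).reshape(-1,1,3),np.array(d["rvec"]),np.array(d["tvec"]),np.array(d["K"]),np.array(d["dist_coeffs"]))[0].reshape(-1,2)
def crop(d,x0,y0,x1,y1,f,name):
    cv2.imwrite(f"pics/{name}.png",cv2.resize(d["img"][y0:y1,x0:x1],None,fx=f,fy=f,interpolation=cv2.INTER_CUBIC))
def tri(da,pa,db,pb):
    A=[];b=[]
    for d,p in((da,pa),(db,pb)):
        r=ray(d,[p])[0]; r/=np.linalg.norm(r); M=np.eye(3)-np.outer(r,r); A.append(M); b.append(M@d["C"])
    return np.linalg.lstsq(np.vstack(A),np.hstack(b),rcond=None)[0]
E
python3 - <<'E'
from h import *
t=cam("top"); s=cam("scene"); print(t["C"],s["C"])
crop(t,120,170,290,300,4.6,"tp"); crop(t,305,195,425,290,6,"tb")
crop(s,260,90,460,240,4,"sp"); crop(s,90,165,240,290,5,"sb")
E
```

```text
[0.34552444 0.01820517 1.5738113 ] [ 0.97009503 -0.10324366  1.29768071]
```

View pics/tp.png

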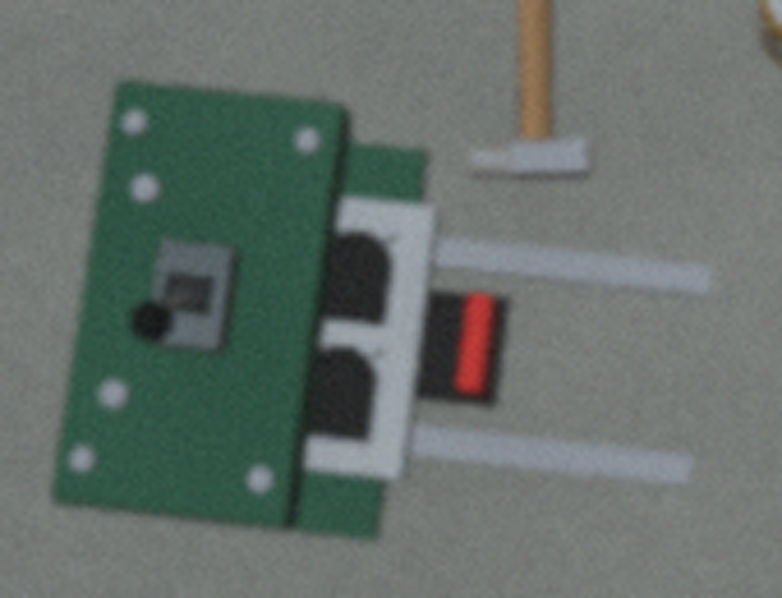

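View pics/tb.png

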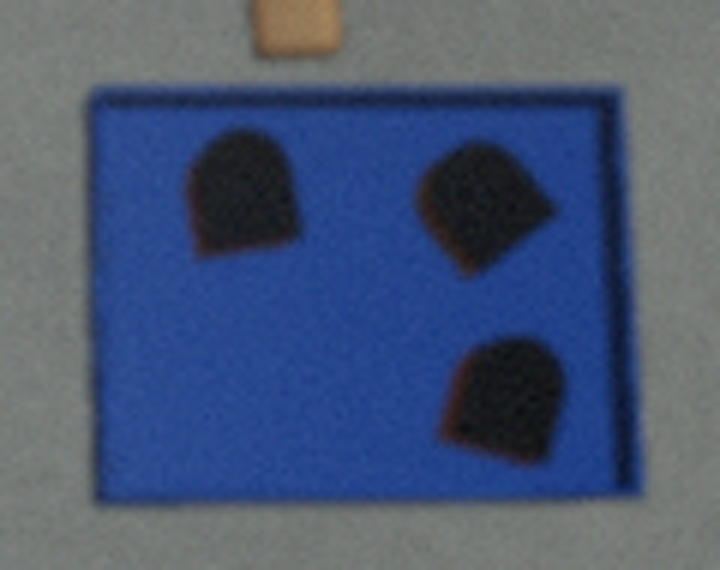

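View pics/sp.png

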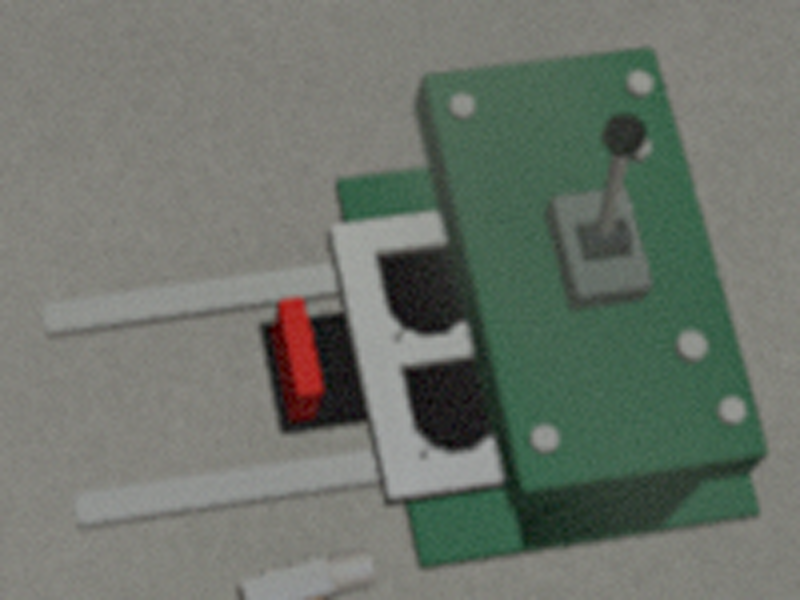

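View pics/sb.png

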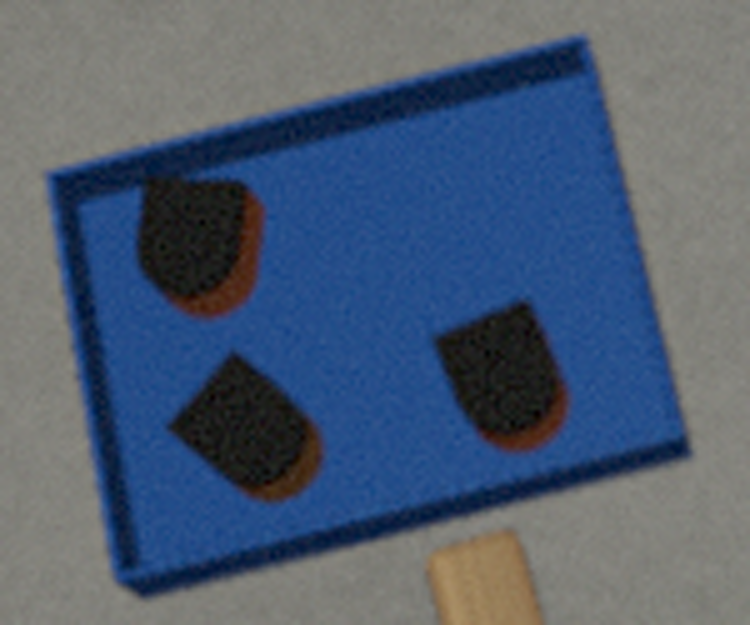

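```bash
cat >> h.py <<'E'
def black(d,x0,y0,x1,y1,f=6,thr=62,sat=25):
    im=cv2.resize(d["img"][y0:y1,x0:x1],None,fx=f,fy=f,interpolation=cv2.INTER_CUBIC)
    im=cv2.GaussianBlur(im,(0,0),f*0.6).astype(int)
    m=((im.max(2)<thr)&(im.max(2)-im.min(2)<sat)).astype(np.uint8)
    cs,_=cv2.findContours(m,cv2.RETR_EXTERNAL,cv2.CHAIN_APPROX_NONE)
    return [(c.reshape(-1,2)+0.5)/f-0.5+[x0,y0] for c in cs]
def heelpose(d,c,z,side=0.010):
    P=toz(d,c,z)[:,:2]
    (cx,cy),(w,h),a=cv2.minAreaRect((P*1000).astype(np.float32))
    ctr=np.array([cx,cy])/1000; ang=a
    if w<h: w,h,ang=h,w,a+90
    u=np.array([np.cos(np.radians(ang)),np.sin(np.radians(ang))]); v=np.array([-u[1],u[0]])
    # round end: narrower near end
    L=(P-ctr)@u; W=(P-ctr)@v
    e=w/2000*0.8
    wp=np.ptp(W[L>e]) ; wm=np.ptp(W[L<-e])
    if wp>wm: ang+=180
    ang=(ang+180)%360-180
    dsp=(d["C"][:2]-ctr)*side/(d["C"][2]-z)
    return ctr-dsp/2, ang,(w,h)
E
cat > heels.py <<'E'
from h import *
for n,b in(("top",(305,195,425,290)),("scene",(90,165,240,290))):
    d=cam(n)
    for c in black(d,*b):
        if len(c)<300: continue
        p,a,s=heelpose(d,c,0.053); print(n,len(c),np.round(p*1000,1),round(a,1),np.round(s,1))
E
python3 heels.py
python3 - <<'E'
from h import *
t=cam("top"); s=cam("scene")
# press/tray: red bar top
for d,b in((t,(200,210,250,270)),(s,(310,150,360,210))):
    x0,y0,x1,y1=b
    im=cv2.resize(d["img"][y0:y1,x0:x1],None,fx=6,fy=6,interpolation=cv2.INTER_CUBIC).astype(int)
    B,G,R=im[...,0],im[...,1],im[...,2]
    for th in(110,170):
        m=((R>th)&(R>2*G)).astype(np.uint8)
        c=max(cv2.findContours(m,0,1)[0],key=cv2.contourArea).reshape(-1,2)
        P=toz(d,(c+.5)/6-.5+[x0,y0],0.072)[:,:2]*1000
        print(th,cv2.minAreaRect(P.astype(np.float32)))
E
```

```text
top 350 [ 464.7 -372. ] -16.7 [63.2 57.3]
top 311 [ 572.5 -361.8] -53.7 [60.4 57.7]
top 338 [ 579.9 -229.1] 8.0 [62.7 54.5]
scene 466 [ 578.3 -363.2] 36.7 [68.5 49.7]
scene 454 [ 583.2 -229.6] 9.0 [63.  51.4]
scene 445 [ 467.9 -377.6] -22.0 [68.3 58.2]
110 ((520.555419921875, 172.5259552001953), (19.443674087524414, 69.23406982421875), 83.5895767211914)
170 ((522.1856079101562, 172.48318481445312), (10.283136367797852, 62.62069320678711), 83.4839859008789)
110 ((524.1068725585938, 173.2642364501953), (19.244279861450195, 69.3703384399414), 83.55657196044922)
170 ((522.3772583007812, 174.09716796875), (12.666751861572266, 61.651493072509766), 83.12802124023438)
```

Call:
apply_moves(
  plan=[
    [[0, 0, 40], 0.1],
    [[0, 0, 80], 0.2],
    [[0, -20, 120], 0.314],
    [[20, -60, 130], 0.314],
    [[40, -100, 130], 0.314],
    [[60, -140, 130], 0.314],
    [[80, -180, 130], 0.314],
    [[110, -220, 130], 0.314],
  ],
  fingers=-0.3,
  force=60,
)

```text
clock: 1.07
position: [0.3761, 0.4115, 0.3619]
orientation: [-90.0, -0.0, 83.6]
contact_force: [1.3, -0.1, -0.3]
opening: 0.0553
```

Call:
apply_moves(
  plan=[
    [[20, -36, 0], 0],
    [[40, -72, 0], 0],
    [[60, -108, 0], 0],
    [[85, -145, 0], 0],
    [[110, -183, 0], 0],
    [[133, -221, 0], 0],
    [[133, -221, -30], 0],
    [[133, -221, -70], 0],
  ],
)

```text
clock: 1.73
position: [0.5139, 0.1884, 0.2944]
orientation: [-90.5, -0.2, 83.0]
contact_force: [-0.0, 0.5, 0.5]
opening: 0.0553
```

Call:
apply_moves(
  plan=[
    [[0, 0, -40], 0],
    [[0, 0, -80], 0],
    [[0, 0, -120], 0],
    [[0, 0, -160], 0],
    [[0, 0, -190], 0],
    [[0, 0, -210], 0],
    [[0, 0, -225], 0],
    [[0, 0, -235], 0],
  ],
)

```text
clock: 2.4
position: [0.5084, 0.1922, 0.0545]
orientation: [-89.9, 0.1, 83.5]
contact_force: [0.3, -0.5, 0.1]
opening: 0.0558
```

Run:
```python
from h import *
print(get_obs()["position"],get_obs()["contact_force"])
t=cam("top"); s=cam("scene")
crop(t,170,190,290,290,5,"tp1"); crop(s,260,90,460,240,4,"sp1")
```

```text
[0.50841351 0.19219853 0.05447429] [ 0.27227093 -0.47961937  0.05580696]
```

View pics/sp1.png

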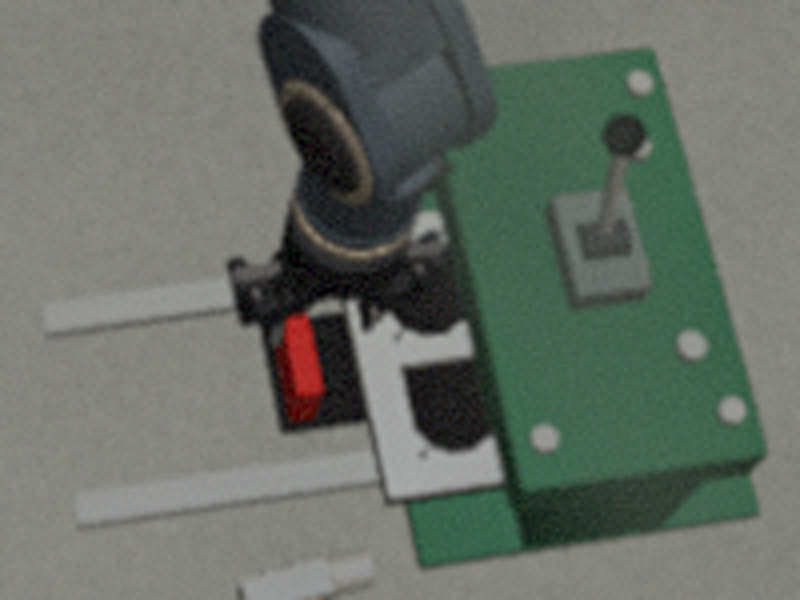

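The picture shows the gripper short of the bar, near its robot-side end, so I lift, shift and go down again.

Call:
apply_moves(
  plan=[
    [[0, 0, 35], 0],
    [[0, 0, 40], 0],
    [[14, -20, 40], 0],
    [[14, -20, 40], 0],
    [[14, -20, 20], 0],
    [[14, -20, 0], 0],
    [[14, -20, -5], 0],
    [[14, -20, -5], 0],
  ],
)

```text
clock: 3.17
position: [0.5226, 0.1723, 0.0508]
orientation: [-89.9, 0.0, 83.5]
contact_force: [-0.2, 0.7, 0.0]
opening: 0.0552
```

Call:
apply_moves(
  plan=[
    [[0, 0, 0], 0],
    [[0, 0, 0], 0],
    [[0, 0, 0], 0],
    [[0, 0, 0], 0],
    [[0, 0, 0], 0],
  ],
  fingers=1,
)

```text
clock: 3.58
position: [0.5241, 0.173, 0.0527]
orientation: [-90.1, -0.1, 83.5]
contact_force: [-1.6, -0.4, 6.0]
opening: 0.0166
```

Call:
apply_moves(
  plan=[
    [[-2, -20, 0], 0],
    [[-6, -50, 0], 0],
    [[-9, -80, 0], 0],
    [[-13, -110, 0], 0],
    [[-16, -140, 0], 0],
    [[-19, -170, 0], 0],
    [[-22, -195, 0], 0],
    [[-24, -210, 0], 0],
  ],
)

```text
clock: 4.25
position: [0.5024, -0.0163, 0.0527]
orientation: [-90.1, -1.6, 83.9]
contact_force: [6.6, 81.1, -2.5]
opening: 0.0168
```

Call:
apply_moves(
  plan=[
    [[-1, -5, 0], 0],
    [[-1, -9, 0], 0],
    [[-1, -11, 0], 0],
    [[-1, -12, 0], 0],
    [[-1, -12, 0], 0],
    [[-1, -12, 0], 0],
  ],
)

```text
clock: 4.75
position: [0.5026, -0.0162, 0.0526]
orientation: [-90.1, -2.0, 84.8]
contact_force: [3.8, 71.5, 0.4]
opening: 0.0163
```

Call:
apply_moves(
  plan=[
    [[1, 10, 0], 0],
    [[2, 20, 0], 0],
    [[2, 22, 0], 0],
    [[2, 22, 0], 0],
  ],
)

```text
clock: 5.08
position: [0.5026, -0.0158, 0.0526]
orientation: [-90.2, -0.7, 84.0]
contact_force: [0.6, 23.3, 4.6]
opening: 0.0168
```

Run:
```python
from h import *
t=cam("top"); s=cam("scene")
crop(t,120,170,290,300,4.6,"tp2"); crop(s,220,90,460,260,3.3,"sp2")
```

```text
(no output)
```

View pics/sp2.png

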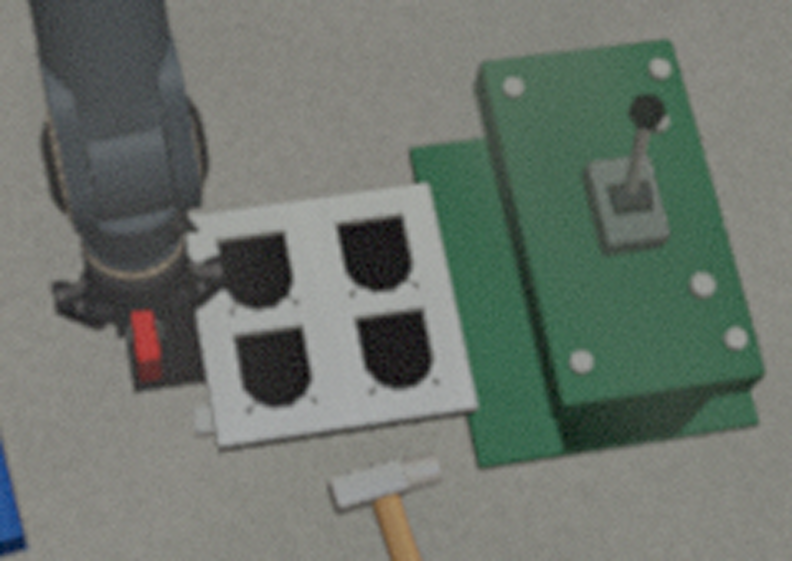

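View pics/tp2.png

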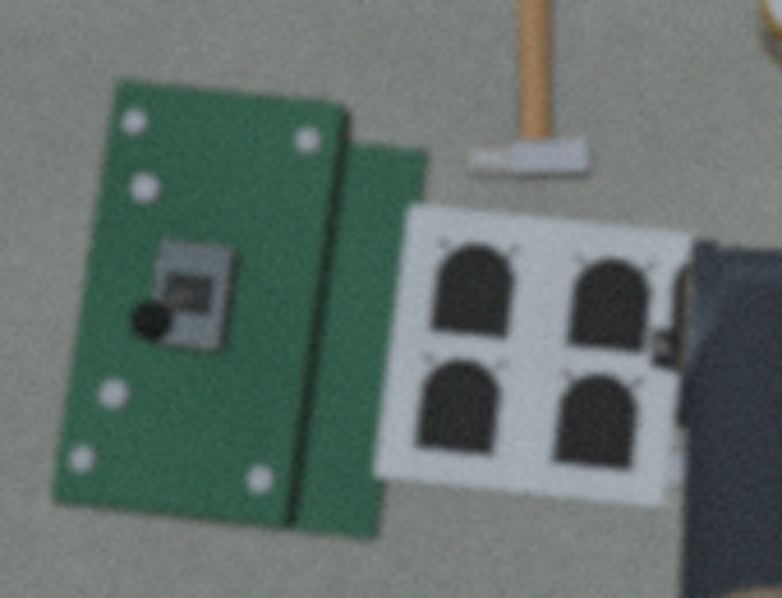

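Call:
apply_moves(
  plan=[
    [[0, 0, 0], 0],
    [[0, 0, 0], 0],
    [[0, 0, 0], 0],
    [[0, 0, 40], 0],
    [[0, 0, 80], 0],
    [[0, 0, 120], 0],
    [[0, -30, 150], 0],
    [[0, -60, 170], 0],
  ],
  fingers=-0.3,
)

```text
clock: 5.85
position: [0.5014, -0.0879, 0.225]
orientation: [-90.3, -0.0, 83.7]
contact_force: [1.6, -1.1, 0.0]
opening: 0.0556
```

Call:
apply_moves(
  plan=[
    [[0, -40, 0], 0],
    [[0, -80, 0], 0],
    [[0, -120, 0], 0],
    [[0, -160, 0], 0],
    [[-20, -180, 0], 0],
    [[-20, -180, 0], 0],
  ],
)

```text
clock: 6.35
position: [0.4749, -0.2754, 0.2214]
orientation: [-89.8, 0.2, 82.8]
contact_force: [-0.2, 0.4, 0.5]
opening: 0.0552
```

```bash
cat > tray.py <<'E'
from h import *
res=[]
for n,b in(("top",(190,205,290,290)),("scene",(255,130,375,235))):
    d=cam(n); crop(d,*b,5,"tray_"+n)
    for c in black(d,*b):
        if len(c)<200: continue
        P=toz(d,c,0.030)[:,:2]
        if abs(cv2.contourArea((P*1000).astype(np.float32))-3500)>1500: continue
        p,a,s=heelpose(d,c,0.030,side=0)
        print(n,np.round(p*1000,1),round(a,1),np.round(s,1)); res.append((n,p,a))
    x0,y0,x1,y1=b
    im=d["img"][y0:y1,x0:x1]; im=cv2.resize(im,None,fx=6,fy=6,interpolation=cv2.INTER_CUBIC).astype(int)
    B,G,R=im[...,0],im[...,1],im[...,2]
    m=((R>110)&(R>2*G)).astype(np.uint8)
    cs=cv2.findContours(m,0,1)[0]
    if cs:
        c=max(cs,key=cv2.contourArea).reshape(-1,2)
        P=toz(d,(c+.5)/6-.5+[x0,y0],0.072)[:,:2]*1000
        print("bar",cv2.minAreaRect(P.astype(np.float32)))
E
python3 tray.py; python3 heels.py
```

```text
top [469.1  87.8] -6.4 [58.3 48.1]
top [480.5 187.2] -7.0 [58.7 47.8]
top [553.5  78.3] -6.4 [57.9 48. ]
top [564.9 177.6] -6.3 [58.3 47.9]
bar ((499.05828857421875, -15.722073554992676), (19.95857810974121, 68.94894409179688), 82.94701385498047)
scene [554.4  79.7] -6.6 [60.  51.5]
scene [565.6 178.6] -6.4 [60.3 52. ]
scene [470.2  89.5] -6.3 [59.1 50.9]
scene [481.4 188.1] -6.5 [60.4 51.9]
bar ((503.13336181640625, -15.217662811279297), (18.532777786254883, 69.23493957519531), 82.93034362792969)
top 490 [ 423. -405.] -27.2 [117.6  31.7]
top 1389 [ 495.9 -302. ] -21.6 [258.3  97.2]
top 337 [ 579.9 -229.2] 8.2 [62.3 54.7]
scene 401 [ 576.3 -364.7] 36.4 [64.1 49.3]
scene 436 [ 583.1 -229.8] 8.8 [62.6 51. ]
scene 444 [ 467.3 -377.1] -20.6 [67.2 57. ]
scene 974 [ 373. -319.] -105.9 [170.8  60.9]
```

Call:
apply_moves(
  plan=[
    [[30, 12, 0], 0.09],
    [[60, 26, 0], 0.18],
    [[90, 40, -5], 0.27],
    [[106, 46, -30], 0.27],
    [[106, 46, -65], 0.27],
    [[106, 46, -100], 0.27],
    [[106, 46, -130], 0.27],
    [[106, 46, -130], 0.27],
  ],
  fingers=-1,
)

```text
clock: 7.22
position: [0.5826, -0.2176, 0.0849]
orientation: [-89.4, -0.4, 99.2]
contact_force: [-0.6, 0.2, -0.4]
opening: 0.0853
```

Call:
apply_moves(
  plan=[
    [[0, 0, 0], 0],
    [[0, 0, 0], 0],
  ],
)

```text
clock: 7.38
position: [0.5878, -0.2211, 0.0931]
orientation: [-90.1, 0.1, 99.1]
contact_force: [-0.0, -0.5, -0.5]
opening: 0.0857
```

Call:
apply_moves(
  plan=[
    [[-14, -9.5, 0], -0.01],
    [[-14, -9.5, -10], -0.01],
    [[-14, -9.5, -35], -0.01],
    [[-14, -9.5, -55], -0.01],
    [[-14, -9.5, -68], -0.01],
    [[-14, -9.5, -73], -0.01],
    [[-14, -9.5, -73], -0.01],
    [[-14, -9.5, -73], -0.01],
  ],
)

```text
clock: 8.05
position: [0.5728, -0.2314, 0.019]
orientation: [-90.1, 0.0, 98.4]
contact_force: [-0.1, -0.3, 1.1]
opening: 0.0856
```

Call:
apply_moves(
  plan=[
    [[0, 0, 0], 0],
    [[0, 0, 0], 0],
    [[0, 0, 0], 0],
    [[0, 0, 0], 0],
    [[0, 0, 0], 0],
  ],
  fingers=1,
  force=50,
)

```text
clock: 8.47
position: [0.5732, -0.2314, 0.0196]
orientation: [-90.1, 0.1, 98.4]
contact_force: [-0.1, 0.8, 6.2]
opening: 0.0533
```

Call:
apply_moves(
  plan=[
    [[0, 0, 20], 0],
    [[0, 0, 50], 0],
    [[0, 0, 85], 0],
    [[0, 20, 110], -0.05],
    [[-2, 50, 120], -0.1],
    [[-4, 80, 120], -0.15],
    [[-5, 115, 120], -0.2],
    [[-6, 150, 120], -0.26],
  ],
  force=80,
)

```text
clock: 9.13
position: [0.5657, -0.0798, 0.1385]
orientation: [-90.0, -0.0, 83.3]
contact_force: [0.1, 0.0, -0.9]
opening: 0.0527
```

Call:
apply_moves(
  plan=[
    [[-1, 35, 0], 0],
    [[-2, 70, 0], 0],
    [[-4, 105, 0], 0],
    [[-5, 140, 0], 0],
    [[-6, 175, 0], 0],
    [[-8, 210, 0], 0],
    [[-9, 235, 0], 0],
    [[-10, 250, 0], 0],
  ],
)

```text
clock: 9.8
position: [0.5551, 0.1737, 0.138]
orientation: [-89.9, -0.1, 83.8]
contact_force: [0.4, 0.5, -1.6]
opening: 0.053
```

Call:
apply_moves(
  plan=[
    [[0, 5, 0], 0],
    [[0, 10, 0], 0],
    [[0, 10, 0], 0],
    [[0, 10, 0], 0],
  ],
)

```text
clock: 10.13
position: [0.5564, 0.1774, 0.1382]
orientation: [-90.0, 0.1, 83.4]
contact_force: [-0.2, 0.2, -1.5]
opening: 0.0528
```

Run:
```python
from h import *
o=get_obs();print(o["position"],o["orientation"],o["q"],o["opening"])
t=cam("top"); s=cam("scene")
crop(t,170,190,290,290,6,"tp3"); crop(s,255,90,405,240,4,"sp3")
```

```text
[0.55642614 0.17739664 0.13818639] [-8.99890671e+01  5.47547498e-02  8.34280615e+01] [-29.83764924  24.0662065   10.41179023 106.51622477  -5.46860178
  49.93321169  66.64333093] 0.052772828318429096
```

View pics/sp3.png

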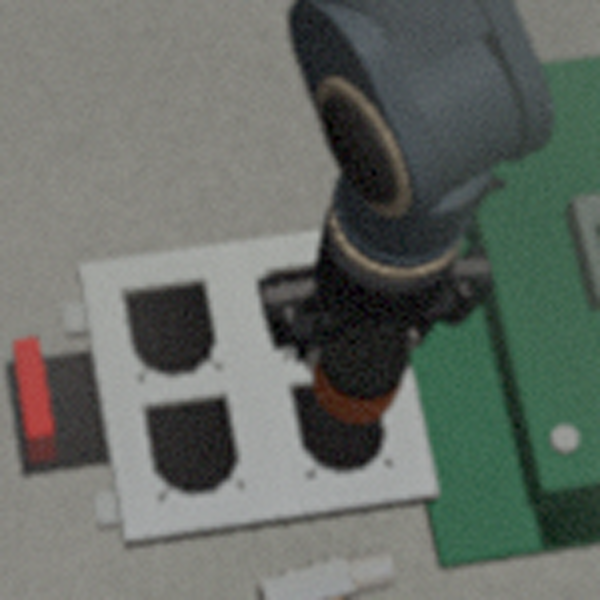

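Call:
apply_moves(
  plan=[
    [[1, 2, -25], 0],
    [[1, 2, -50], 0],
    [[1, 2, -70], 0],
    [[1, 2, -80], 0],
    [[1, 2, -84], 0],
    [[1, 2, -86], 0],
    [[1, 2, -86], 0],
    [[1, 2, -86], 0],
  ],
)

```text
clock: 10.9
position: [0.5582, 0.1811, 0.0535]
orientation: [-90.1, -0.1, 83.5]
contact_force: [0.1, 0.0, -0.3]
opening: 0.0528
```

Run:
```python
from h import *
o=get_obs();print(o["position"],o["orientation"],o["contact_force"])
s=cam("scene")
crop(s,300,140,380,210,8,"sp4")
```

```text
[0.55823024 0.18112887 0.05345481] [-9.01088157e+01 -6.03483899e-02  8.35178003e+01] [ 0.08895193  0.01552756 -0.28287671]
```

View pics/sp4.png

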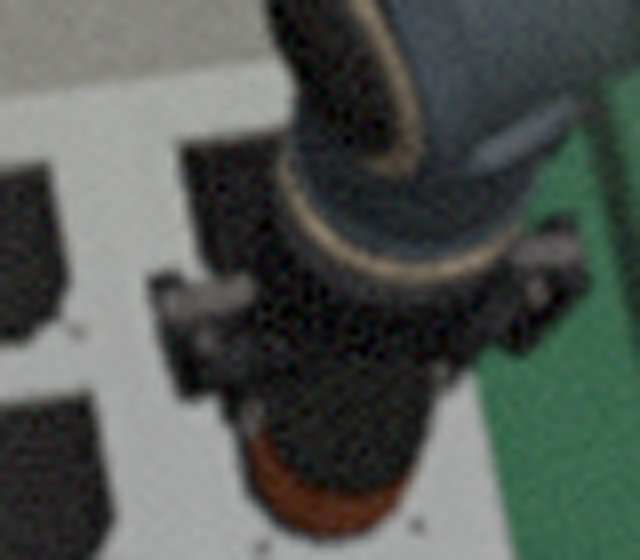

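Call:
apply_moves(
  plan=[
    [[-1, -2, 0], 0],
    [[-1, -2, -4], 0],
    [[-1, -2, -8], 0],
    [[-1, -2, -11], 0],
    [[-1, -2, -14], 0],
    [[-1, -2, -17], 0],
    [[-1, -2, -19], 0],
    [[-1, -2, -19], 0],
  ],
)

```text
clock: 11.62
position: [0.5561, 0.1794, 0.0347]
orientation: [-89.9, -0.0, 83.5]
contact_force: [-5.1, -0.3, 11.2]
opening: 0.0529
```

Call:
apply_moves(
  plan=[
    [[0, 0, 0], 0],
    [[0, 0, 0], 0],
    [[0, 0, 0], 0],
    [[0, 0, 0], 0],
    [[0, 0, 35], 0],
    [[0, 0, 75], 0],
    [[0, -20, 110], 0],
    [[0, -50, 140], 0],
  ],
  fingers=-0.8,
)

```text
clock: 12.28
position: [0.5567, 0.1328, 0.1751]
orientation: [-90.1, -0.1, 83.9]
contact_force: [1.4, 0.6, 0.3]
opening: 0.077
```

Call:
apply_moves(
  plan=[
    [[-5, -35, 0], 0],
    [[-15, -75, 0], 0],
    [[-25, -115, 0], 0],
    [[-30, -150, 0], 0],
    [[-35, -190, 0], 0],
    [[-40, -230, 0], 0],
    [[-40, -260, 0], 0],
    [[-40, -270, 0], 0],
  ],
)

```text
clock: 12.95
position: [0.5151, -0.1466, 0.1731]
orientation: [-90.0, 0.1, 83.1]
contact_force: [0.6, -0.7, -0.0]
opening: 0.0771
```

```bash
python3 - <<'E'
from h import *
o=get_obs();print(o["position"],o["orientation"])
t=cam("top"); s=cam("scene")
crop(t,190,180,290,290,5,"tp5"); crop(s,255,120,375,240,5,"sp5")
E
python3 heels.py
```

```text
[ 0.5151091  -0.14656515  0.17305362] [-90.03632783   0.14968482  83.07528804]
top 350 [ 464.8 -372.3] -16.9 [62.9 57. ]
top 729 [ 454.9 -223. ] -10.7 [171.   27.7]
top 309 [ 572.6 -361.9] -53.3 [60.3 57.7]
top 1205 [ 504.5 -127.8] 0.1 [261.1  65. ]
scene 413 [ 576.4 -364.7] 36.4 [64.1 49.3]
scene 441 [ 467.4 -377.4] -21.3 [67.  57.7]
scene 1005 [ 430.  -148.8] 84.9 [167.7  68.1]
```

View pics/sp5.png

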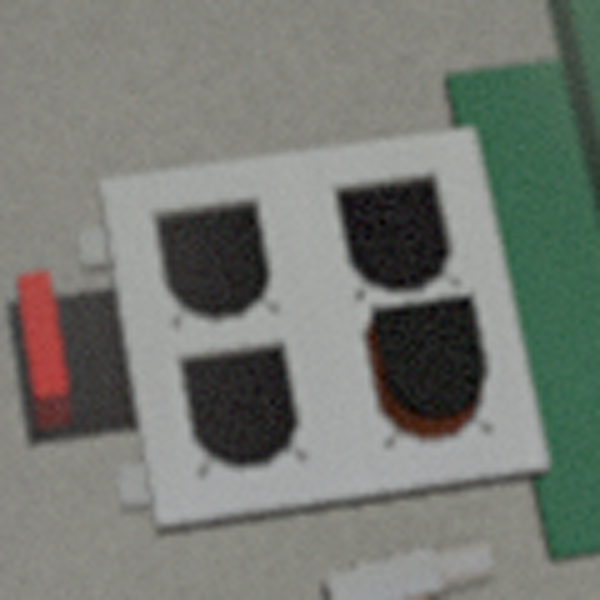

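View pics/tp5.png

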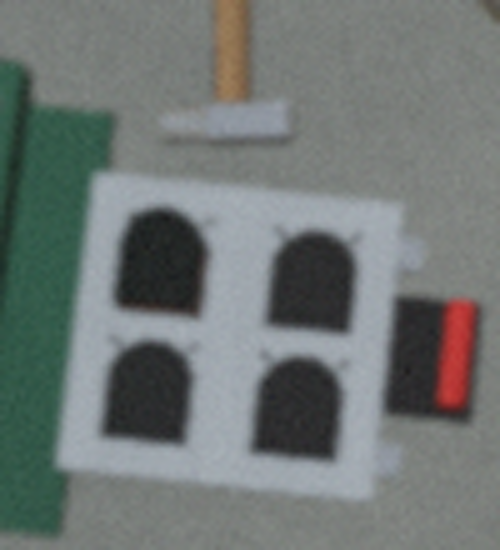

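Run:
```python
from h import *
d=cam("scene"); 
for n,b in(("scene",(90,160,240,290)),("top",(305,195,425,290))):
    d=cam(n); x0,y0,x1,y1=b
    im=cv2.resize(d["img"][y0:y1,x0:x1],None,fx=6,fy=6,interpolation=cv2.INTER_CUBIC).astype(int)
    m=((im[...,0]>im[...,2]*1.5)&(im[...,0]>40)).astype(np.uint8)
    c=max(cv2.findContours(m,0,1)[0],key=cv2.contourArea).reshape(-1,2)
    P=toz(d,(c+.5)/6-.5+[x0,y0],0.05)[:,:2]*1000
    r=cv2.minAreaRect(P.astype(np.float32)); print(r,cv2.boxPoints(r).round())
```

```text
((530.0742797851562, -296.2186279296875), (300.0762939453125, 240.33750915527344), 89.86831665039062) [[ 410. -446.]
 [ 650. -447.]
 [ 651. -146.]
 [ 410. -146.]]
((522.8095092773438, -331.6180419921875), (233.12281799316406, 231.337158203125), 89.88352966308594) [[ 407. -448.]
 [ 638. -448.]
 [ 639. -215.]
 [ 407. -215.]]
```

Call:
apply_moves(
  plan=[
    [[7, -28, 0], -0.12],
    [[13, -56, 0], -0.24],
    [[20, -84, 0], -0.36],
    [[27, -112, 0], -0.48],
    [[33, -140, 0], -0.6],
    [[40, -168, 0], -0.72],
    [[47, -195, 0], -0.84],
    [[53, -221, 0], -0.96],
  ],
)

```text
clock: 13.97
position: [0.5707, -0.3609, 0.1725]
orientation: [-90.0, -0.0, 28.4]
contact_force: [-0.2, -0.4, 0.0]
opening: 0.0769
```

Call:
apply_moves(
  plan=[
    [[0, 0, 0], -0.12],
    [[0, 0, 0], -0.24],
    [[0, 0, 0], -0.36],
    [[0, 0, 0], -0.48],
    [[0, 0, 0], -0.6],
    [[0, 0, -10], -0.72],
    [[0, 0, -20], -0.84],
    [[0, 0, -30], -0.96],
  ],
)

```text
clock: 14.63
position: [0.5705, -0.3593, 0.1422]
orientation: [-89.9, -0.0, -26.6]
contact_force: [0.5, -0.3, 0.2]
opening: 0.0768
```

Call:
apply_moves(
  plan=[
    [[0, 0, -20], -0.12],
    [[0, 0, -40], -0.24],
    [[0, 0, -55], -0.36],
    [[0, 0, -65], -0.46],
    [[0, 0, -65], -0.46],
    [[0, 0, -65], -0.46],
  ],
)

```text
clock: 15.13
position: [0.5699, -0.3597, 0.0769]
orientation: [-90.0, 0.1, -52.5]
contact_force: [0.7, -0.1, 0.7]
opening: 0.0769
```

Call:
apply_moves(
  plan=[
    [[-2, -8.4, 0], -0.017],
    [[-2, -8.4, -10], -0.017],
    [[-2, -8.4, -30], -0.017],
    [[-2, -8.4, -45], -0.017],
    [[-2, -8.4, -54], -0.017],
    [[-2, -8.4, -57], -0.017],
    [[-2, -8.4, -57], -0.017],
    [[-2, -8.4, -57], -0.017],
  ],
)

```text
clock: 15.8
position: [0.5674, -0.3702, 0.0212]
orientation: [-90.0, -0.0, -53.8]
contact_force: [-0.3, 0.2, 0.8]
opening: 0.0765
```

Call:
apply_moves(
  plan=[
    [[0, 0, 0], 0],
    [[0, 0, 0], 0],
    [[0, 0, 0], 0],
    [[0, 0, 0], 0],
    [[0, 0, 0], 0],
  ],
  fingers=1,
  force=60,
)

```text
clock: 16.22
position: [0.568, -0.3706, 0.022]
orientation: [-90.0, -0.1, -53.8]
contact_force: [-0.4, -0.4, 5.9]
opening: 0.0531
```

Call:
apply_moves(
  plan=[
    [[0, 0, 20], 0],
    [[0, 0, 50], 0],
    [[0, 0, 85], 0],
    [[0, 10, 115], -0.1],
    [[0, 40, 120], -0.2],
    [[-2, 75, 120], -0.3],
    [[-4, 110, 120], -0.4],
    [[-6, 145, 120], -0.5],
  ],
  force=80,
)

```text
clock: 16.88
position: [0.5605, -0.2228, 0.1403]
orientation: [-90.0, 0.1, -82.8]
contact_force: [0.5, 0.5, -2.7]
opening: 0.0531
```

Call:
apply_moves(
  plan=[
    [[-2, 38, 0], -0.1],
    [[-4, 76, 0], -0.2],
    [[-6, 114, 0], -0.245],
    [[-8, 152, 0], -0.245],
    [[-10, 190, 0], -0.245],
    [[-12, 228, 0], -0.245],
    [[-14, 260, 0], -0.245],
    [[-16, 285, 0], -0.245],
  ],
)

```text
clock: 17.55
position: [0.5441, 0.0642, 0.1398]
orientation: [-90.1, 0.1, -96.3]
contact_force: [0.8, -0.4, -2.1]
opening: 0.0529
```

Call:
apply_moves(
  plan=[
    [[0, 10, 0], 0],
    [[0, 16, 0], 0],
    [[0, 16, 0], 0],
    [[0, 16, 0], 0],
  ],
)

```text
clock: 17.88
position: [0.5451, 0.0747, 0.1408]
orientation: [-90.0, -0.1, -96.6]
contact_force: [0.2, -0.5, -2.4]
opening: 0.0528
```

Call:
apply_moves(
  plan=[
    [[0, 5, -20], 0],
    [[0, 5, -45], 0],
    [[0, 5, -65], 0],
    [[0, 5, -76], 0],
    [[0, 5, -82], 0],
    [[0, 5, -83], 0],
    [[0, 5, -83], 0],
    [[0, 5, -83], 0],
  ],
)

```text
clock: 18.55
position: [0.5462, 0.0806, 0.0588]
orientation: [-89.9, 0.0, -96.5]
contact_force: [0.1, -0.4, -2.8]
opening: 0.0526
```

Run:
```python
from h import *
o=get_obs();print(o["position"],o["orientation"],o["contact_force"])
s=cam("scene")
crop(s,270,150,370,240,6,"sp6")
```

```text
[0.54618189 0.08058183 0.05881801] [-8.98888977e+01  9.78417734e-03 -9.65293649e+01] [ 0.09323615 -0.41624556 -2.77095281]
```

View pics/sp6.png

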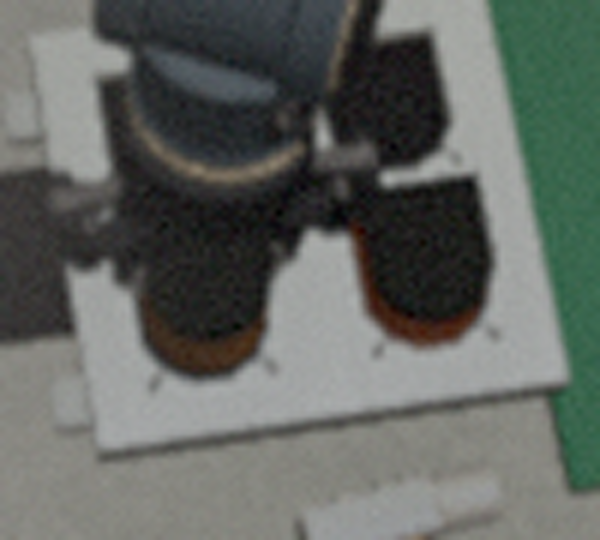

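Heel B is held straight over pocket2, its round end between that pocket's two tick marks at about (155,383) and (270,367); lower by 22 mm with a 1.5 mm shift in x.

Call:
apply_moves(
  plan=[
    [[-1.5, -0.5, 0], 0],
    [[-1.5, -0.5, -4], 0],
    [[-1.5, -0.5, -8], 0],
    [[-1.5, -0.5, -12], 0],
    [[-1.5, -0.5, -16], 0],
    [[-1.5, -0.5, -20], 0],
    [[-1.5, -0.5, -22], 0],
    [[-1.5, -0.5, -22], 0],
  ],
)

```text
clock: 19.27
position: [0.5436, 0.0806, 0.0371]
orientation: [-90.1, 0.1, -96.5]
contact_force: [-5.8, 1.1, 14.6]
opening: 0.0529
```

Call:
apply_moves(
  plan=[
    [[0, 0, 0], 0],
    [[0, 0, 0], 0],
    [[0, 0, 0], 0],
    [[0, 0, 0], 0],
    [[0, 0, 35], 0],
    [[0, 0, 75], 0],
    [[0, -20, 110], 0.1],
    [[0, -55, 140], 0.2],
  ],
  fingers=-0.8,
)

```text
clock: 19.93
position: [0.545, 0.0314, 0.1746]
orientation: [-89.9, -0.0, -84.4]
contact_force: [1.6, 0.2, -0.1]
opening: 0.0771
```

Call:
apply_moves(
  plan=[
    [[0, -35, 0], 0.1],
    [[0, -75, 0], 0.2],
    [[0, -115, 0], 0.3],
    [[0, -150, 0], 0.4],
    [[0, -190, 0], 0.5],
    [[0, -200, 0], 0.6],
    [[0, -200, 0], 0.7],
    [[0, -200, 0], 0.8],
  ],
)

```text
clock: 20.6
position: [0.5432, -0.173, 0.1729]
orientation: [-90.0, -0.0, -39.1]
contact_force: [0.7, 0.4, -0.1]
opening: 0.0768
```

```bash
python3 - <<'E'
from h import *
o=get_obs();print(o["position"],o["orientation"])
t=cam("top"); s=cam("scene")
crop(t,190,180,290,290,5,"tp7"); crop(s,255,120,375,240,5,"sp7")
crop(t,305,195,425,290,6,"tb7"); crop(s,90,165,240,290,5,"sb7")
E
python3 heels.py
```

```text
[ 0.54320472 -0.17295391  0.17289868] [-9.00132393e+01 -2.29399863e-02 -3.91191577e+01]
top 350 [ 464.6 -372.3] -16.8 [62.5 56.5]
top 902 [ 463.8 -179.9] -36.6 [239.3  26.9]
top 433 [ 556.5 -132.3] -37.5 [124.9  13.2]
scene 441 [ 467.4 -377.5] -21.1 [67.6 57.2]
scene 1950 [ 457.5 -204.9] -15.7 [160.9 136.2]
```

View pics/sp7.png

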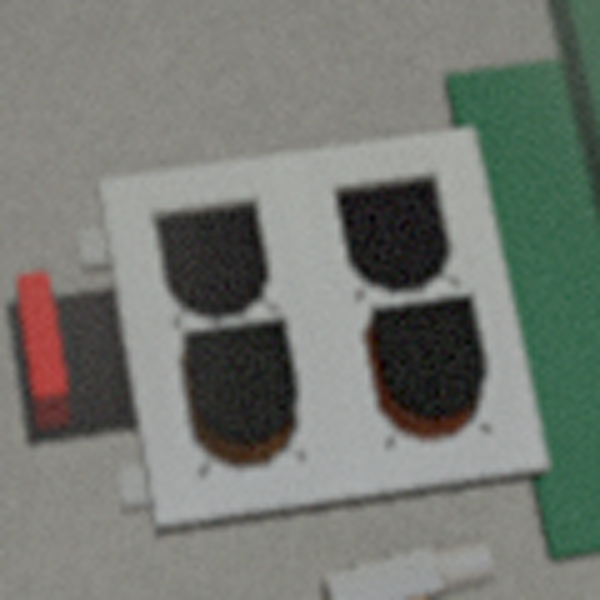

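View pics/sb7.png

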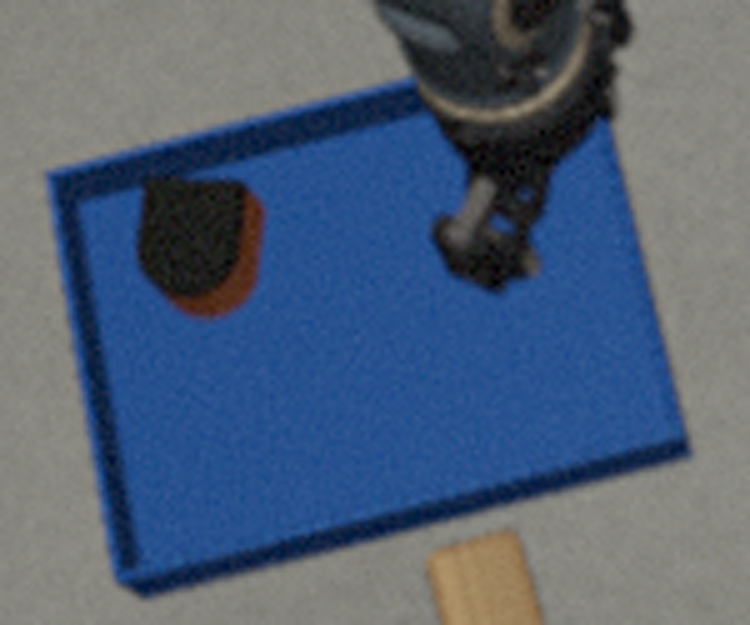

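View pics/tb7.png

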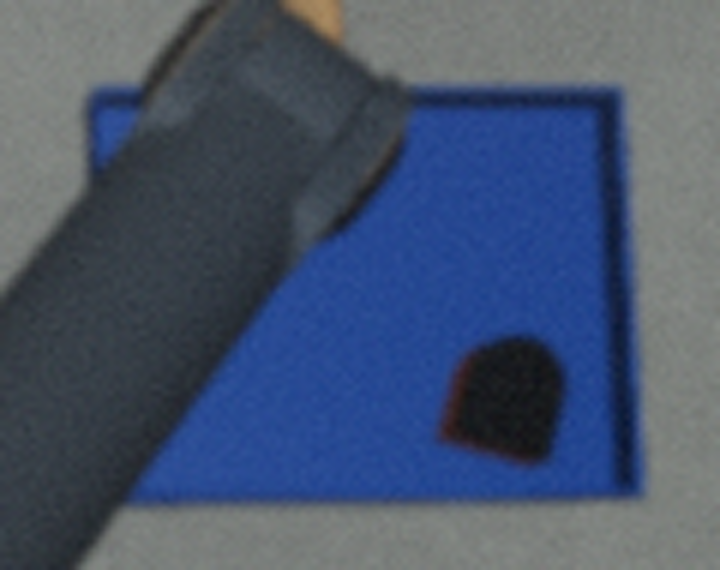

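Run:
```python
from h import *
for n,b in(("top",(370,245,415,285)),("scene",(100,185,160,240))):
    d=cam(n)
    c=max(black(d,*b),key=len); P=toz(d,c,.053)[:,:2]*1000
    a0=np.radians(-14); u=np.array([np.cos(a0),np.sin(a0)]);v=np.array([-u[1],u[0]])
    c0=P.mean(0); L=(P-c0)@u; W=(P-c0)@v; Lm=L.min(); 
    for nm,m in(("flat",(L<Lm+6)&(abs(W)<18)),("+y",(W>15)&(L>Lm+9)&(L<Lm+34)),("-y",(W<-15)&(L>Lm+9)&(L<Lm+34))):
        l=cv2.fitLine(P[m].astype(np.float32),cv2.DIST_HUBER,0,.01,.01).ravel()
        print(n,nm,m.sum(),np.degrees(np.arctan2(l[1],l[0])).round(1),l[2:].round(1),"L,W",(l[2:]-c0)@u,(l[2:]-c0)@v)
    print(c0,L.min(),L.max(),W.min(),W.max())
```

```text
top flat 63 73.1 [ 434.2 -363.7] L,W -27.132379458400962 0.246114881956343
top +y 44 -18.1 [ 461.  -340.9] L,W -6.657396229922767 28.854741056756396
top -y 44 -17.5 [ 447.1 -394.9] L,W -6.988346150346637 -26.95010404112932
[ 460.43724037 -370.48802362] -28.27903357088467 34.764174916172095 -28.034297451762967 29.827323841024885
scene flat 79 67.7 [ 437.7 -367.7] L,W -27.514638829183326 -1.5150349640796286
scene +y 58 -15.7 [ 466.7 -345.8] L,W -4.696231375547201 26.79445343677124
scene -y 54 -17.3 [ 450.3 -396.1] L,W -8.452853369791821 -26.020842158684395
[ 464.75855874 -372.90236505] -30.042745909016723 39.917575784591186 -26.995917486975813 29.63671492877104
```

Call:
apply_moves(
  plan=[
    [[-12, -28, 0], -0.12],
    [[-24, -56, 0], -0.24],
    [[-36, -84, 0], -0.36],
    [[-48, -112, 0], -0.48],
    [[-60, -140, 0], -0.6],
    [[-72, -168, 0], -0.72],
    [[-80, -188, 0], -0.84],
    [[-84, -198, 0], -0.96],
  ],
  fingers=-0.65,
)

```text
clock: 21.57
position: [0.4579, -0.3718, 0.1735]
orientation: [-90.0, -0.1, -94.8]
contact_force: [-1.1, 0.7, -0.2]
opening: 0.0708
```

Call:
apply_moves(
  plan=[
    [[0, 0, -10], -0.12],
    [[0, 0, -40], -0.225],
    [[0, 0, -70], -0.225],
    [[0, 0, -95], -0.225],
    [[0, 0, -95], -0.225],
    [[0, 0, -95], -0.225],
  ],
)

```text
clock: 22.07
position: [0.4595, -0.3684, 0.0773]
orientation: [-90.1, -0.0, -107.1]
contact_force: [-0.0, -0.7, 1.8]
opening: 0.0703
```

Call:
apply_moves(
  plan=[
    [[-1, -3, 0], 0],
    [[-1, -3, -10], 0],
    [[-1, -3, -30], 0],
    [[-1, -3, -45], 0],
    [[-1, -3, -54], 0],
    [[-1, -3, -57], 0],
    [[-1, -3, -57], 0],
    [[-1, -3, -57], 0],
  ],
)

```text
clock: 22.73
position: [0.4589, -0.3725, 0.0214]
orientation: [-90.0, -0.0, -107.1]
contact_force: [0.2, 0.3, -0.6]
opening: 0.0704
```

Call:
apply_moves(
  plan=[
    [[0, 0, 0], 0],
    [[0, 0, 0], 0],
    [[0, 0, 0], 0],
    [[0, 0, 0], 0],
    [[0, 0, 0], 0],
  ],
  fingers=1,
  force=60,
)

```text
clock: 23.15
position: [0.4592, -0.3728, 0.022]
orientation: [-89.9, -0.1, -107.1]
contact_force: [-1.0, -0.0, 6.0]
opening: 0.053
```

Call:
apply_moves(
  plan=[
    [[0, 0, 20], 0],
    [[0, 0, 50], 0],
    [[0, 0, 85], 0],
    [[5, 10, 115], 0.06],
    [[15, 40, 120], 0.12],
    [[20, 75, 120], 0.185],
    [[25, 110, 120], 0.185],
    [[25, 145, 120], 0.185],
  ],
  force=80,
)

```text
clock: 23.82
position: [0.4845, -0.2249, 0.1408]
orientation: [-90.0, 0.0, -96.4]
contact_force: [-0.1, -0.1, -1.5]
opening: 0.0528
```

Call:
apply_moves(
  plan=[
    [[0, 38, 0], 0],
    [[0, 76, 0], 0],
    [[0, 114, 0], 0],
    [[0, 152, 0], 0],
    [[0, 190, 0], 0],
    [[0, 228, 0], 0],
    [[0, 266, 0], 0],
    [[0, 300, 0], 0],
  ],
)

```text
clock: 24.48
position: [0.4828, 0.076, 0.1406]
orientation: [-90.1, 0.1, -96.4]
contact_force: [1.3, 0.6, -2.0]
opening: 0.0525
```

Call:
apply_moves(
  plan=[
    [[-3, 35, 0], 0],
    [[-6, 70, 0], 0],
    [[-9, 100, 0], 0],
    [[-10, 115, 0], 0],
    [[-10, 115, 0], 0],
    [[-10, 115, 0], 0],
  ],
)

```text
clock: 24.98
position: [0.4734, 0.188, 0.1406]
orientation: [-90.0, -0.1, -96.4]
contact_force: [0.5, -1.1, -2.3]
opening: 0.0525
```

Call:
apply_moves(
  plan=[
    [[0.5, 0.5, -20], 0],
    [[0.5, 0.5, -45], 0],
    [[0.5, 0.5, -65], 0],
    [[0.5, 0.5, -76], 0],
    [[0.5, 0.5, -82], 0],
    [[0.5, 0.5, -82], 0],
    [[0.5, 0.5, -82], 0],
  ],
)

```text
clock: 25.57
position: [0.475, 0.1877, 0.0596]
orientation: [-89.9, 0.0, -96.6]
contact_force: [1.1, 0.0, -0.9]
opening: 0.0527
```

Run:
```python
from h import *
o=get_obs();print(o["position"],o["orientation"],o["contact_force"])
s=cam("scene")
crop(s,290,130,390,220,6,"sp8")
```

```text
[0.47499291 0.18769645 0.05955527] [-8.99389427e+01  3.44436771e-03 -9.65760796e+01] [ 1.08013895e+00  7.62799514e-04 -8.76679190e-01]
```

View pics/sp8.png

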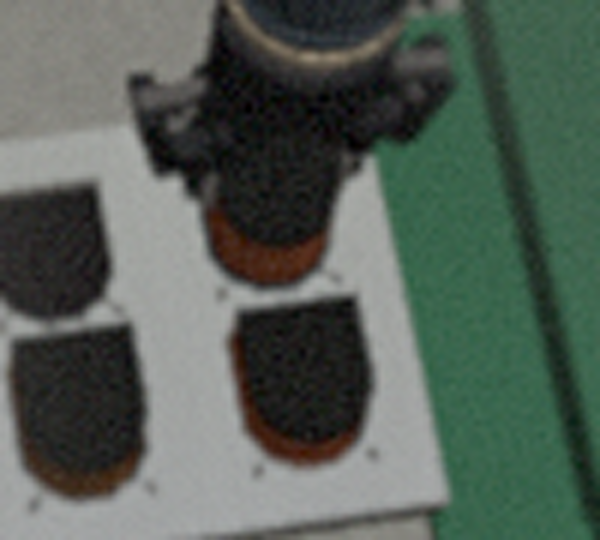

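The heel sits square over pocket1, round end level with its ticks at about (222,293) and (335,280).

Call:
apply_moves(
  plan=[
    [[-1, 1, 0], 0],
    [[-1, 1, -4], 0],
    [[-1, 1, -8], 0],
    [[-1, 1, -12], 0],
    [[-1, 1, -16], 0],
    [[-1, 1, -20], 0],
    [[-1, 1, -23], 0],
    [[-1, 1, -23], 0],
  ],
)

```text
clock: 26.28
position: [0.4731, 0.1895, 0.0371]
orientation: [-90.1, 0.1, -96.5]
contact_force: [-7.5, 1.3, 18.1]
opening: 0.0523
```

Seated at the same height as the others (0.0371). Release and retreat to check.

Call:
apply_moves(
  plan=[
    [[0, 0, 0], 0],
    [[0, 0, 0], 0],
    [[0, 0, 0], 0],
    [[0, 0, 0], 0],
    [[0, 0, 35], 0],
    [[0, 0, 75], 0],
    [[0, -10, 110], 0],
    [[0, -40, 140], 0],
  ],
  fingers=-0.7,
)

```text
clock: 26.95
position: [0.4742, 0.1532, 0.1767]
orientation: [-89.9, -0.1, -96.1]
contact_force: [-0.4, 0.8, 0.5]
opening: 0.0726
```

Call:
apply_moves(
  plan=[
    [[0, -40, 0], 0],
    [[0, -80, 0], 0],
    [[0, -120, 0], 0],
    [[0, -160, 0], 0],
    [[0, -200, 0], 0],
    [[0, -240, 0], 0],
    [[0, -270, 0], 0],
    [[0, -280, 0], 0],
  ],
)

```text
clock: 27.62
position: [0.4724, -0.1354, 0.1761]
orientation: [-89.9, -0.1, -96.9]
contact_force: [0.3, -0.1, 0.3]
opening: 0.0724
```

```bash
cat > seat.py <<'E'
from h import *
o=get_obs();print(o["position"],o["orientation"])
t=cam("top"); s=cam("scene")
crop(t,190,180,290,290,5,"tp9"); crop(s,255,120,375,240,5,"sp9"); crop(s,90,165,240,290,4,"sb9")
c0=np.array([.5175,.1335]);u=np.array([.9936,-.1132]);v=np.array([.1132,.9936])
for n,d,b in(("top",t,(190,205,290,290)),("scene",s,(255,130,375,235))):
    for c in black(d,*b):
        if len(c)<200: continue
        if len(c)>600: continue
        for z,sd in((.03,0),(.068,.01)):
            p,a,sz=heelpose(d,c,z,sd); q=(p-c0)*1000
            print(n,z,"tray xy",np.round([q@u,q@v],1),round(a,1),np.round(sz,1))
E
python3 seat.py
```

```text
[ 0.47236568 -0.13540047  0.17607741] [-89.88431647  -0.11229572 -96.91366844]
top 0.03 tray xy [-101.5 -172.4] -41.1 [70.3 15.8]
top 0.068 tray xy [-102.7 -171.6] -41.1 [68.5 15.4]
top 0.03 tray xy [-43.  -50.7] -6.1 [58.5 48.2]
top 0.068 tray xy [-45.5 -52.4] -6.1 [57.1 47. ]
top 0.03 tray xy [-41.6  51.5] -6.6 [62.  53.1]
top 0.068 tray xy [-44.1  47.5] -6.6 [60.5 51.8]
top 0.03 tray xy [  -1.7 -127.6] -6.6 [74.2 34.5]
top 0.068 tray xy [  -5.  -127.7] -6.6 [72.4 33.6]
top 0.03 tray xy [ 43.7 -50.2] -6.7 [62.  49.9]
top 0.068 tray xy [ 39.3 -52. ] -6.7 [60.5 48.7]
top 0.03 tray xy [44.7 51.3] -6.1 [63.2 52.5]
top 0.068 tray xy [40.4 47.3] -6.1 [61.6 51.2]
top 0.03 tray xy [ 72.5 159.4] 173.4 [107.7   7.7]
top 0.068 tray xy [ 67.6 153.1] 173.4 [105.    7.5]
scene 0.03 tray xy [ 30.9 -47. ] -6.8 [66.5 54.3]
scene 0.068 tray xy [ 42.5 -50.6] -6.8 [64.5 52.7]
scene 0.03 tray xy [31.6 54.8] -6.2 [64.4 55.5]
scene 0.068 tray xy [43.2 48.6] -6.2 [62.5 53.8]
scene 0.03 tray xy [   5.7 -134.9] 174.2 [73.8 53.1]
scene 0.068 tray xy [  18.  -136.1] 174.2 [71.6 51.5]
scene 0.03 tray xy [-42. -49.] -6.3 [59.4 51.2]
scene 0.068 tray xy [-28.5 -52.5] -6.3 [57.6 49.7]
scene 0.03 tray xy [-55.8  55.9] -5.8 [65.7 55.1]
scene 0.068 tray xy [-42.   49.7] -5.8 [63.7 53.5]
```

View pics/sp9.png

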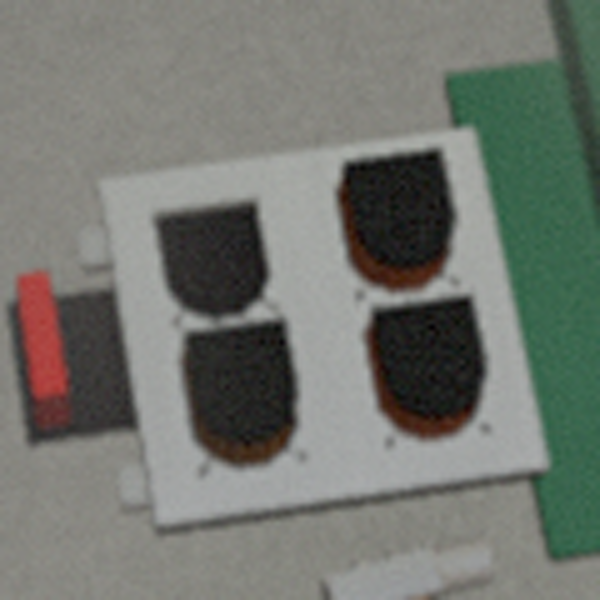

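View pics/tp9.png

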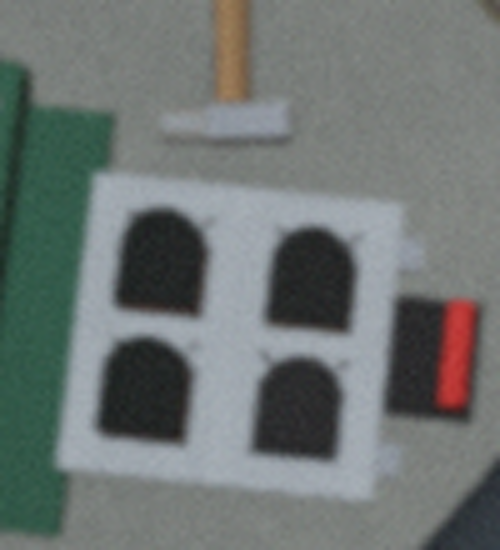

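View pics/sb9.png

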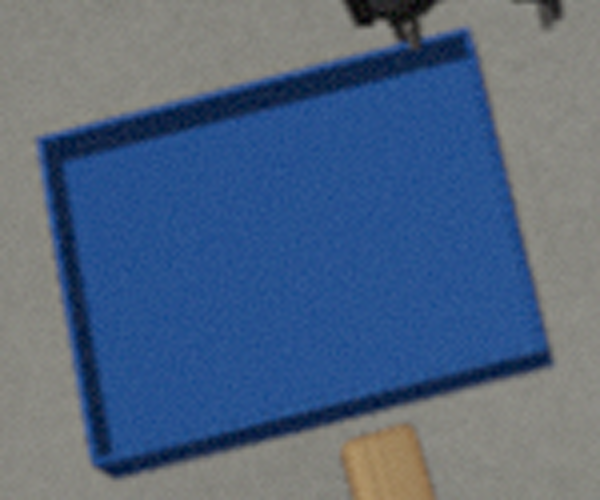

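Call:
apply_moves(
  plan=[
    [[10, 30, 0], 0.007],
    [[20, 65, 0], 0.007],
    [[24, 80, -20], 0.007],
    [[24, 80, -55], 0.007],
    [[24, 80, -90], 0.007],
    [[24, 80, -120], 0.007],
    [[24, 80, -131], 0.007],
    [[24, 80, -131], 0.007],
  ],
  fingers=1,
  force=40,
)

```text
clock: 28.38
position: [0.4954, -0.0485, 0.0422]
orientation: [-90.3, -0.0, -96.0]
contact_force: [-0.7, 0.6, 1.2]
opening: -0.0003
```

Call:
apply_moves(
  plan=[
    [[0.6, 5, 0], 0],
    [[1.2, 10, 0], 0],
    [[1.8, 15, 0], 0],
    [[2.5, 22, 0], 0],
    [[3.4, 30, 0], 0],
  ],
)

```text
clock: 28.8
position: [0.502, -0.0199, 0.0457]
orientation: [-89.8, -0.0, -96.1]
contact_force: [0.3, -2.6, 2.0]
opening: -0.0001
```

Call:
apply_moves(
  plan=[
    [[2, 18, 0], 0],
    [[4, 38, 0], 0],
    [[6, 58, 0], 0],
    [[8, 78, 0], 0],
    [[10, 98, 0], 0],
    [[12, 118, 0], 0],
    [[14, 138, 0], 0],
    [[16, 155, 0], 0],
  ],
)

```text
clock: 29.47
position: [0.5173, 0.1373, 0.045]
orientation: [-89.9, 0.0, -96.0]
contact_force: [1.1, -2.8, 0.2]
opening: -0.0001
```

Run:
```python
from h import *
o=get_obs();print(o["position"],o["orientation"],o["contact_force"])
t=cam("top"); s=cam("scene")
crop(t,120,170,290,300,4.6,"tp10"); crop(s,260,90,460,240,4,"sp10")
```

```text
[0.51730102 0.13728231 0.04498088] [-8.99038792e+01  2.97747838e-02 -9.60077398e+01] [ 1.11048959 -2.84165215  0.16299367]
```

View pics/sp10.png

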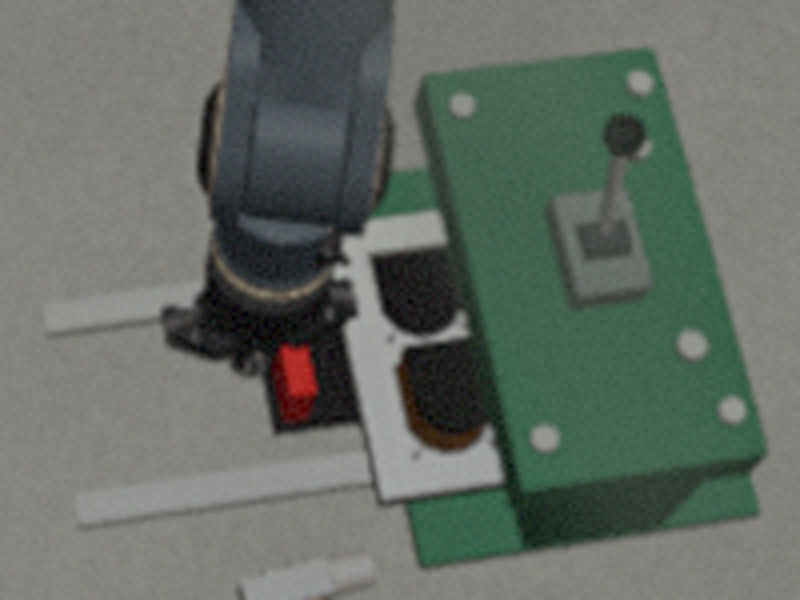

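Call:
apply_moves(
  plan=[
    [[1, 8, 0], 0],
    [[2, 16, 0], 0],
    [[3, 23, 0], 0],
    [[3, 29, 0], 0],
    [[4, 34, 0], 0],
    [[4, 38, 0], 0],
  ],
)

```text
clock: 30.07
position: [0.5209, 0.1733, 0.0444]
orientation: [-90.0, -0.0, -96.1]
contact_force: [0.8, -1.8, -0.2]
opening: -0.0
```

Call:
apply_moves(
  plan=[
    [[0, 3, 0], 0],
    [[0, 5, 0], 0],
    [[1, 7, 0], 0],
    [[1, 9, 0], 0],
    [[1, 9, 0], 0],
  ],
)

```text
clock: 30.48
position: [0.5215, 0.1806, 0.0444]
orientation: [-90.0, -0.1, -96.1]
contact_force: [-0.4, -4.5, 0.5]
opening: -0.0001
```

Call:
apply_moves(
  plan=[
    [[0, 2, 0], 0],
    [[0, 4, 0], 0],
    [[0, 5, 0], 0],
    [[0.5, 6, 0], 0],
    [[0.5, 6, 0], 0],
  ],
)

```text
clock: 30.9
position: [0.5214, 0.1807, 0.0445]
orientation: [-90.0, -0.5, -96.4]
contact_force: [-2.3, -15.1, 3.4]
opening: 0.0003
```

Call:
apply_moves(
  plan=[
    [[-1, -15, 0], 0],
    [[-3, -35, 0], 0],
    [[-5, -60, 20], 0],
    [[-5, -80, 60], 0],
    [[-5, -100, 100], 0],
    [[-5, -110, 140], 0],
    [[-5, -110, 180], 0],
    [[-5, -110, 220], 0],
  ],
)

```text
clock: 31.57
position: [0.5166, 0.0772, 0.2639]
orientation: [-90.1, -0.0, -96.3]
contact_force: [0.6, 1.5, 0.7]
opening: -0.0
```

Run:
```python
from h import *
o=get_obs();print(o["position"],o["orientation"],o["contact_force"])
t=cam("top"); s=cam("scene")
crop(t,120,170,290,300,4.6,"tp11"); crop(s,260,90,460,240,4,"sp11")
# lever ball
for n,d,b in(("top",t,(140,222,166,252)),("scene",s,(403,110,432,140))):
    for c in black(d,*b,thr=70): 
        if len(c)>60: print(n,len(c),cv2.minEnclosingCircle(c.astype(np.float32)),c.mean(0))
```

```text
[0.51658447 0.07723952 0.26392091] [-9.00716004e+01 -4.89941767e-03 -9.62551909e+01] [0.60250575 1.52986093 0.70943263]
top 316 ((157.08334350585938, 236.33334350585938), 10.220247268676758) [156.83280591 236.16402954]
scene 171 ((415.7013854980469, 123.60676574707031), 5.371413230895996) [415.61062378 123.46442495]
```

View pics/sp11.png

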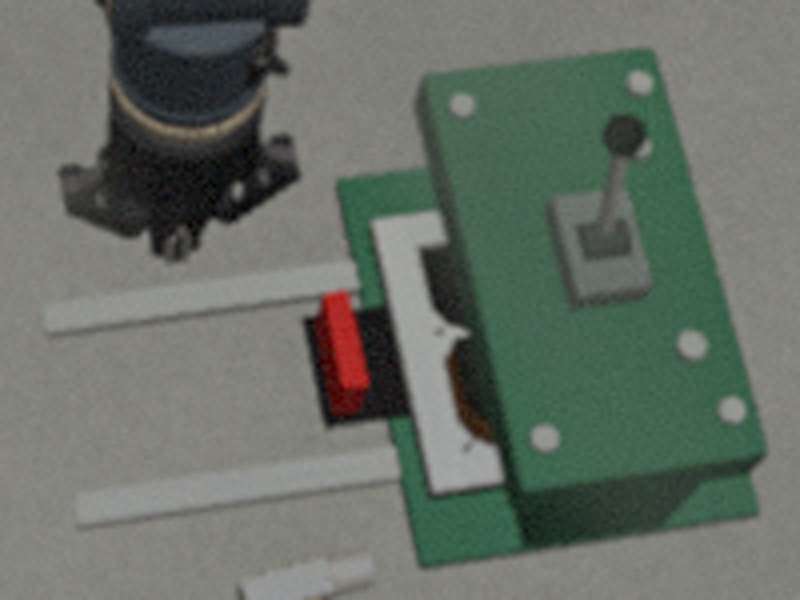

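View pics/tp11.png

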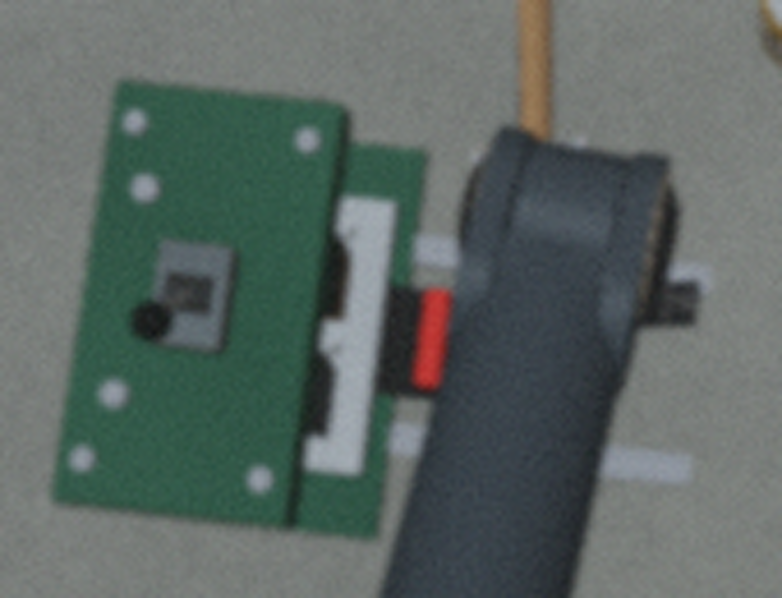

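Run:
```python
from h import *
t=cam("top"); s=cam("scene")
for d,b in((t,(195,215,240,270)),(s,(330,150,360,205))):
    x0,y0,x1,y1=b
    im=cv2.resize(d["img"][y0:y1,x0:x1],None,fx=6,fy=6,interpolation=cv2.INTER_CUBIC).astype(int)
    m=((im[...,2]>110)&(im[...,2]>2*im[...,1])).astype(np.uint8)
    c=max(cv2.findContours(m,0,1)[0],key=cv2.contourArea).reshape(-1,2)
    P=toz(d,(c+.5)/6-.5+[x0,y0],0.072)[:,:2]*1000
    print(cv2.minAreaRect(P.astype(np.float32)))
P=tri(t,(152.5,239.2),s,(415.6,123.5)); print(P,proj(t,P),proj(s,P))
# press head near top edge z=.150 corners
print("top head corners",toz(t,[(120+345/4.6,170+105/4.6),(120+293/4.6,170+525/4.6)],.150))
print("scene head corners",toz(s,[(260+424/4,90+75/4),(260+525/4,90+490/4)],.150))
```

```text
((524.217529296875, 202.47894287109375), (19.592647552490234, 69.47802734375), 83.18045043945312)
((527.2117919921875, 203.10061645507812), (19.401981353759766, 69.15931701660156), 83.8057632446289)
[0.51417803 0.3546054  0.25889107] [[152.38312797 239.16018606]] [[415.45008445 123.51067756]]
top head corners [[0.67388379 0.25343483 0.15      ]
 [0.39015921 0.28183012 0.15      ]]
scene head corners [[0.39313127 0.29155832 0.15      ]
 [0.67746199 0.25940932 0.15      ]]
```

Call:
apply_moves(
  plan=[
    [[-15, 20, 0], 0],
    [[-30, 50, 0], 0],
    [[-45, 85, 0], 0],
    [[-50, 122, 0], 0],
    [[-50, 160, 0], 0],
    [[-50, 198, 0], 0],
    [[-48, 236, 0], 0],
    [[-45, 265, 0], 0],
  ],
)

```text
clock: 32.43
position: [0.4697, 0.3473, 0.2597]
orientation: [-90.2, -0.1, -95.8]
contact_force: [0.7, 0.5, 0.9]
opening: -0.0001
```

Call:
apply_moves(
  plan=[
    [[2, 15, -10], 0],
    [[2, 15, -16], 0],
    [[2, 15, -16], 0],
    [[2, 15, -16], 0],
  ],
)

```text
clock: 32.77
position: [0.4735, 0.3563, 0.2449]
orientation: [-90.1, -0.2, -96.2]
contact_force: [-0.3, -0.6, 0.5]
opening: -0.0
```

Run:
```python
from h import *
o=get_obs();print(o["position"],o["orientation"],o["contact_force"],o["q"])
s=cam("scene")
crop(s,330,70,460,200,4.5,"sp12")
```

```text
[0.47353259 0.35634191 0.2448877 ] [-90.1194435   -0.17108451 -96.19917632] [-0.30261553 -0.55408795  0.45924384] [ -85.44679666   29.44735873   63.72218007  100.83393273  -28.29604934
   67.99401478 -109.70109354]
```

View pics/sp12.png

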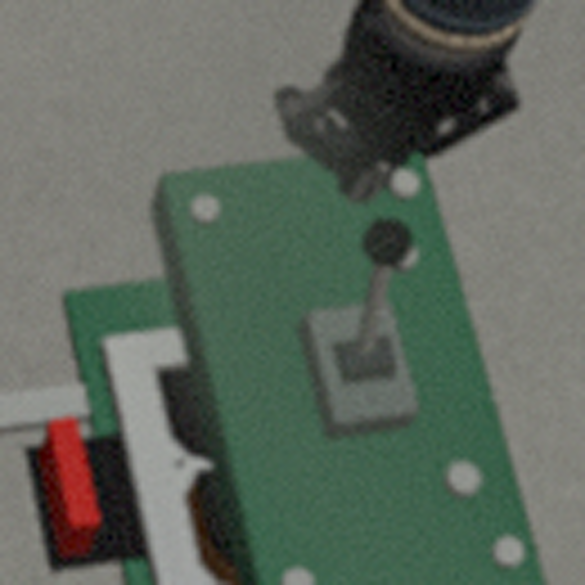

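Call:
apply_moves(
  plan=[
    [[6, 0, 2], 0],
    [[12, -1, 4], 0],
    [[18, -2, 4], 0],
    [[24, -2, 4], 0],
    [[30, -3, 4], 0],
    [[36, -4, 4], 0],
  ],
)

```text
clock: 33.32
position: [0.5109, 0.354, 0.2504]
orientation: [-90.0, 0.0, -96.1]
contact_force: [-0.6, -0.8, 0.3]
opening: 0.0001
```

Run:
```python
from h import *
o=get_obs();print(o["position"],o["orientation"],o["contact_force"],o["q"])
s=cam("scene")
crop(s,330,70,460,200,4.5,"sp13")
```

```text
[0.51088476 0.3540102  0.25044281] [-9.00026035e+01  1.54207296e-02 -9.60904202e+01] [-0.60020873 -0.84298277  0.34131561] [ -80.22065313   31.6713364    62.06167024   96.64867245  -29.60627098
   69.94555808 -107.21596092]
```

View pics/sp13.png

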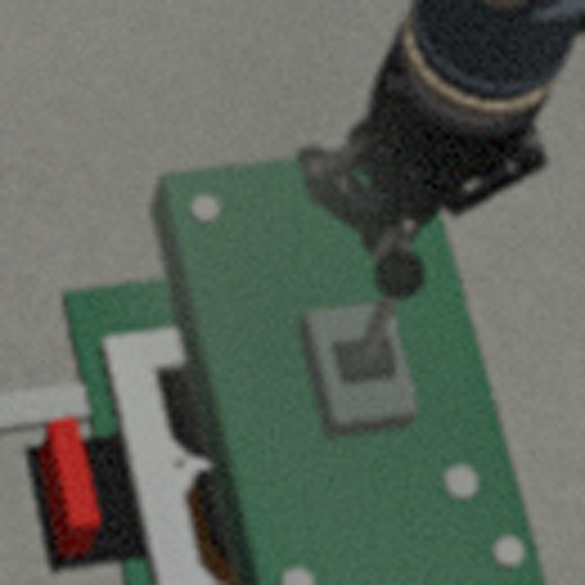

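Call:
apply_moves(
  plan=[
    [[7, -1, 0], 0],
    [[14, -1.5, 0], 0],
    [[21, -2, 0], 0],
    [[28, -3, 0], 0],
    [[35, -4, 0], 0],
    [[42, -5, 0], 0],
    [[49, -5.5, 0], 0],
    [[54, -6, 0], 0],
  ],
)

```text
clock: 34.03
position: [0.5631, 0.3481, 0.2499]
orientation: [-90.3, -0.0, -96.1]
contact_force: [-12.9, -0.3, 7.0]
opening: 0.0002
```

Call:
apply_moves(
  plan=[
    [[3, 0, 0], 0],
    [[6, -1, 0], 0],
    [[9, -1, 0], 0],
    [[12, -1, 0], 0],
    [[12, -1, 0], 0],
  ],
)

```text
clock: 34.45
position: [0.564, 0.3483, 0.2497]
orientation: [-91.9, -0.2, -95.9]
contact_force: [-36.4, -3.4, 20.1]
opening: -0.0005
```

Run:
```python
from h import *
o=get_obs();print(o["position"],o["orientation"],o["contact_force"],o["q"])
s=cam("scene")
crop(s,330,70,460,200,4.5,"sp14")
```

```text
[0.56397197 0.34828005 0.24973606] [-91.9018165   -0.18657194 -95.8626335 ] [-36.44788064  -3.43484375  20.11225216] [ -71.56245588   36.03779163   58.99575822   89.48029     -32.13839109
   74.69307007 -103.55626575]
```

View pics/sp14.png

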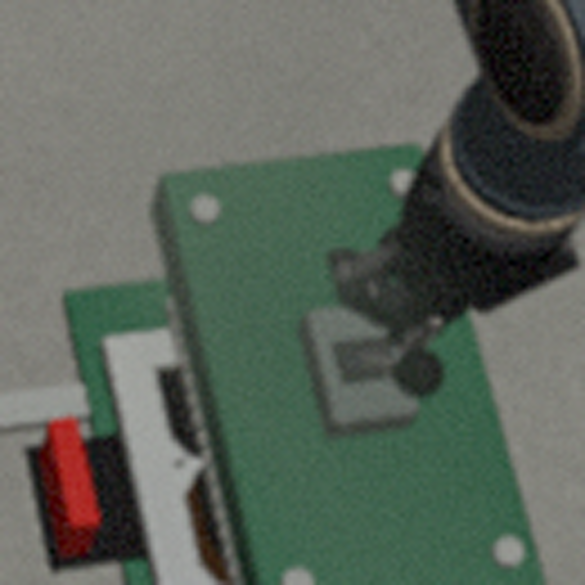

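Call:
apply_moves(
  plan=[
    [[-12, 1, 0], 0],
    [[-25, 3, 5], 0],
    [[-40, 5, 20], 0],
    [[-60, 7, 40], 0],
    [[-70, 0, 65], 0],
    [[-75, -30, 80], 0],
    [[-75, -65, 90], 0],
    [[-75, -100, 90], 0],
  ],
)

```text
clock: 35.17
position: [0.5028, 0.2465, 0.3429]
orientation: [-89.7, 0.1, -96.0]
contact_force: [1.0, -0.3, 1.2]
opening: 0.0001
```

Call:
apply_moves(
  plan=[
    [[0, -40, 0], 0],
    [[0, -80, 0], 0],
    [[0, -120, 0], 0],
    [[0, -160, 0], 0],
    [[0, -200, 0], 0],
    [[0, -240, 0], 0],
    [[0, -240, 0], 0],
  ],
)

```text
clock: 35.75
position: [0.5008, -0.0035, 0.3417]
orientation: [-89.8, 0.0, -96.9]
contact_force: [0.3, -1.6, 0.5]
opening: 0.0001
```

Run:
```python
from h import *
o=get_obs();print(o["position"],o["contact_force"])
t=cam("top"); s=cam("scene")
crop(t,120,170,290,300,4.6,"tp15"); crop(s,260,90,460,240,4,"sp15")
cv2.imwrite("pics/top15.png",t["img"])
```

```text
[ 0.50079222 -0.00351485  0.34166953] [ 0.33731531 -1.61376481  0.46037255]
```

View pics/sp15.png

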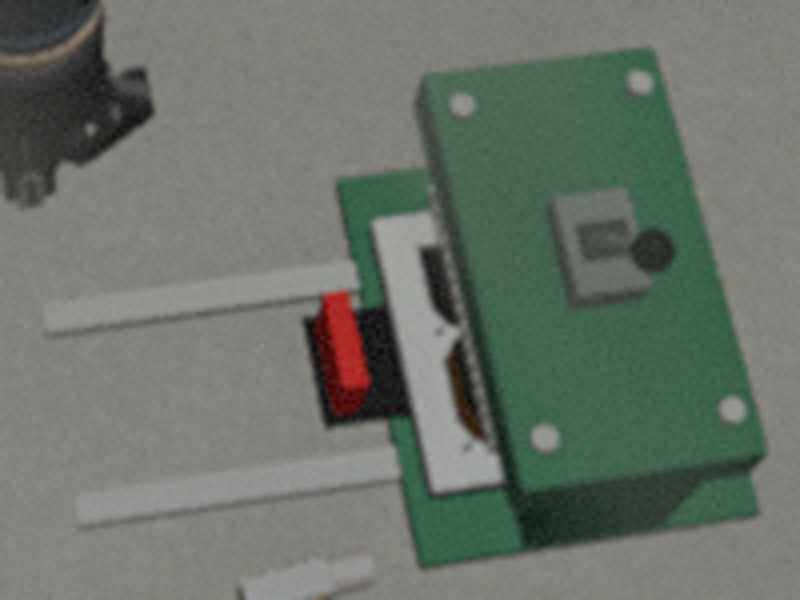

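View pics/tp15.png

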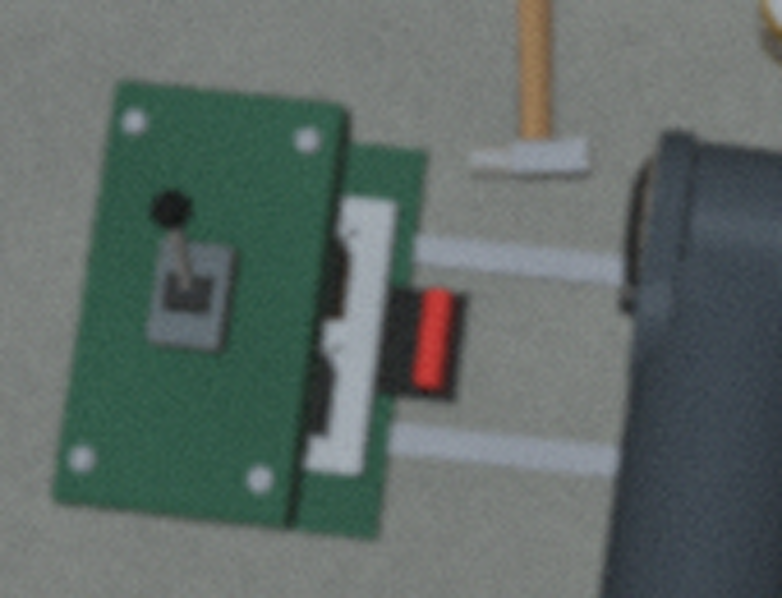

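Run:
```python
from h import *
t=cam("top"); s=cam("scene")
pt=(120+171/4.6-.4,170+208/4.6-.4); ps=(260+653/4-.4,90+250/4-.4)
P1=tri(t,pt,s,ps)
pt0=(120+151/4.6-.4,170+321/4.6-.4); ps0=(260+624/4-.4,90+135/4-.4)
P0=tri(t,pt0,s,ps0); print(P0,P1,np.linalg.norm(P1-P0), "angle", 2*np.degrees(np.arcsin(np.linalg.norm(P1-P0)/180))/57.3)
for d,b in((t,(195,215,240,270)),(s,(330,150,360,205))):
    x0,y0,x1,y1=b
    im=cv2.resize(d["img"][y0:y1,x0:x1],None,fx=6,fy=6,interpolation=cv2.INTER_CUBIC).astype(int)
    m=((im[...,2]>110)&(im[...,2]>2*im[...,1])).astype(np.uint8)
    c=max(cv2.findContours(m,0,1)[0],key=cv2.contourArea).reshape(-1,2)
    print(cv2.minAreaRect((toz(d,(c+.5)/6-.5+[x0,y0],0.072)[:,:2]*1000).astype(np.float32)))
```

```text
[0.51368855 0.35486803 0.25862117] [0.58576151 0.34629253 0.25425009] 0.07271283978538468 angle 0.0008078609558699358
((524.0460205078125, 202.37440490722656), (19.537273406982422, 69.16051483154297), 83.64069366455078)
((527.3056640625, 203.01943969726562), (19.34364128112793, 69.34051513671875), 84.01217651367188)
```

Run:
```python
from h import *
a=cv2.imread("pics/scene0.png"); s=cam("scene")["img"]; cv2.imwrite("pics/scene_end.png",s)
d=cv2.absdiff(cv2.GaussianBlur(a,(5,5),0),cv2.GaussianBlur(s,(5,5),0)).max(2)
for n,(x0,y0,x1,y1) in dict(hammer=(315,225,375,330),tin=(250,270,292,312),brush=(170,265,212,340)).items(): print(n,d[y0:y1,x0:x1].max())
```

```text
hammer 5
tin 4
brush 4
```

View pics/scene_end.png

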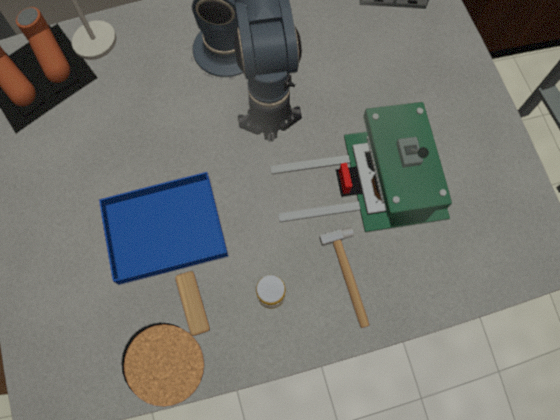

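The picture shows an empty bin, the tray home with its pull at (347,180), the lever ball over at (423,153), and the arm clear of everything. Handing in.

```bash
python3 -c "
from cell import *
print(hand_in())"
```

```text
the job is handed in; nothing more can be done
None
```

The job is done and handed in at about 36 s. I drew the tray out to its stop and moved the three heels I found in the bin into pockets 3, 2 and 1. Then I pushed the tray home and swung the lever over, away from the robot.

**Last checks**
- **Heels:** each was set down with its underside at 20 mm, the height of the pocket floor. In the pictures they lay within about 3 mm and 1° of true, and the bin was empty.
- **Tray:** it stopped against about 15 N. The pull was measured at (0.526, 0.203), about 219 mm from fully out.
- **Lever:** it held firm against about 36 N. The ball stood 43 mm beyond the hinge, which fits the far stop.
- **Bystanders:** the hammer, tin and brush look unchanged from the first picture.

**What disagreed**
- **Starting positions:** the tray was already about 30 mm out when I began. The lever's swing of about 0.83 rad rather than 1.0 suggests it started part-way over too.
- **Hard pull:** because the tray started part out, I reached its stop early and pulled against it with up to 81 N before easing off.
- **Cameras:** the two views differed by about 3 mm on the heels in the bin.

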